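Pin the clamp bar over a glued plaque

TASK

Lock the sloping gluing press: lift the steel clamp bar level and straight up out of both open-topped brackets of its storage rack, lay it across the plaque in the press, and slide its end fully home into the closed keeper on the press's left, up to the stop. Then push the loose retaining pin, from the far (upper) side, through the bracket on the press's right so that it passes through both cheeks and the slot of the bar, until its black grip stands against the bracket. Let go of everything and leave the sanding block and the glue bottle where they stand.

Things in the scene. Friction and masses are not known exactly. Their poses are not given: they have to be found in the camera images.
- bar_center (a point): Centre of the loose steel clamp bar, 0.3 kg: 200 mm long (own y), 18 wide (x), 30 high (z), the same either way round. 80 mm from the centre, at both ends, a slot goes through along x: 26 mm long (y), 16 high (z), centred. Under the middle hangs a black rubber pad 40 mm long (y), 18 wide, 15 to 28 mm below the centre. It starts pad down in the rack.
- rack: Fixed storage rack: plywood foot 70 x 180 x 10 mm, origin under its centre, bar along its y. Two dark steel open-topped U brackets at y = +60 and -60 mm, each 14 mm long (y), slot 24 mm wide. The bar's centre starts 45 mm above the origin; bracket tops at 86 mm, so the bar and pad are clear once the bar's centre is over 115 mm above the origin.
- seat (a point): Where the bar's centre must finally be in the fixed press (bar's y along this y, z along this z). Axes are the sloping bed's: z is its normal, leaning 30 degrees from vertical, towards the robot; x points up the slope, away from the robot; y along the bar, to the left. The bar rests on bracket floors at z = -15 mm here.
- bed_top (a point): Centre of the press bed's surface, 45 mm under seat; same axes as seat. The bed is a plywood board 150 (x) x 240 (y) mm, sloping 30 degrees; a plaque 100 x 75 x 15 mm is fixed on its middle.
- keeper_mouth (a point): Centre of the keeper's mouth, 75 mm from seat along +y, same axes: aluminium loop, mouth flared 6 mm outwards, on the press's left, opening 23 mm wide (x), floor at z = -15, roof's underside at z = 22, top at z = 29, 33 mm long (y), stop 25 mm inside, open only towards -y. Bring the bar down along -z with its centre about 35 mm short of seat in y, then slide it along +y up to the stop.
- pin_hole (a point): Mouth of the hole in the far (upper) cheek of the pin bracket on the press's right, on the outer face, (19.5, -80, 0) mm from seat, same axes. Bracket: 36 mm long (y), open-topped, two cheeks 8 mm thick, 23 mm apart, flared tops at z = 31. Both have a 16 mm hole in line along x, at x = 0 to -8 and -31 to -39. The pin goes in along -x: towards the robot and 30 degrees down.
- pin_center (a point): Centre of the square black grip of the loose retaining pin, 0.11 kg, lying on the worktop. Grip 50 mm long (own x), 20 x 20 across. A steel shank, 12 mm diameter, 60 mm long with tapered end, goes on along own -x from the grip's face at x = -25 mm, on the same axis. Fully home that face touches the far cheek: centre 25 mm from pin_hole along +x.
- pin_tip (a point): Tip of the pin's shank, 85 mm from pin_center along the pin's own -x.
- block_center (a point): Bystander: loose sanding block 40 x 90 x 31 mm (centre), long side along its own y. To be left alone.
- bottle_center (a point): Bystander: loose glue bottle, 38 mm diameter, 119 mm high, standing; the point is on its axis 60 mm up. To be left alone and upright.
Mind the look-alikes: they are no part of the job. There is more than one size of the part that bears pin_center; the job needs the larger.

How it is judged:
On the way, in this order (a step that is already met when the one before it is completed fails the run):
1. the bar is lifted level and clear of the rack's brackets (z of bar_center in the frame of rack above 0.115 m and angle between bar_center's own y axis and vertical between 1.37 and 1.77 rad), for 0.1 s.
2. the bar lies seated in the press, its end in the keeper (x of bar_center in the frame of seat between -0.006 and 0.006 m and y of bar_center in the frame of seat between -0.007 and 0.004 m and z of bar_center in the frame of seat between -0.005 and 0.005 m and angle between the y axis of bar_center and the y axis of seat, either way round below 0.1 rad and angle between the z axis of bar_center and the z axis of seat, either way round below 0.2 rad), for 0.2 s.
3. the pin is fully home through both cheeks and the bar (x of pin_center in the frame of pin_hole between 0.015 and 0.033 m and y of pin_center in the frame of pin_hole between -0.01 and 0.01 m and z of pin_center in the frame of pin_hole between -0.01 and 0.01 m and angle between the x axis of pin_center and the x axis of pin_hole, either way round below 0.2 rad and x of pin_tip in the frame of pin_hole below -0.045 m), for 0.2 s.
At the end, for the whole second after the job is handed in: Bar centre within 6 mm (x), 5 mm (z), -7 to +4 mm (y) of seat, its y within 0.1 and z within 0.2 rad. Pin in from the far side: grip centre 15 to 33 mm from pin_hole along +x, within 10 mm across, axis within 0.2 rad, tip over 45 mm past the mouth. Both released (all of step 2 and all of step 3); the robot touches nothing.
It fails at once if the sanding block is pushed more than 40 mm away (distance of block_center from where it was at the start of the episode above 0.04 m).
It fails at once if the glue bottle is pushed more than 40 mm away or knocked over (distance of bottle_center from where it was at the start of the episode above 0.04 m or angle between bottle_center's own z axis and vertical above 0.6 rad).
It also fails if it takes over 64 s, if anything falls off the work surface, if the arm or the gripper's body presses on something with over 40 N, if the wrist force passes 120 N, or if a joint passes its speed limit or range.

ROBOT

A 7-joint arm with a two-finger parallel gripper is mounted at the origin on a cart in front of the work surface, level with it; the furniture and walls round the work are solid. World frame = base frame: x ahead of the robot, y to its left, z up, the work surface at z = 0. Lengths are in m, angles in rad, forces in N, time in s.
With the tool pointing down it reaches from about 0.425 to 0.875 m from the base axis. Payload 4.7 kg.
Tool frame: the origin (TCP) lies on the centre line of the jaws, within the pads' length; the fingertips stand ctrl.tips_ahead ahead of it and the grasp point (between the pads) lies 5 mm behind it (ctrl.tips_ahead is the distance from the TCP to the fingertips, in m); z points along the fingers, y is the direction in which the jaws open and shut (so a half turn about z gives the same grasp; the last joint's range is limited). The gripper opens to 85 mm and grips with 20 to 120 N. Pads are 22 mm wide; open, the fingers measure 114 mm over their backs; the gripper's body (76 mm by 85 mm) begins 54 mm behind the grasp point. The pads swing forward as they close: fully open they stand 13 mm farther back than shut.
Start: joints at [1.313, 0.321, -0.07, 1.45, 0.023, 1.371, -0.057], TCP at [0.174, -0.626, 0.245] pointing down, gripper open.
Joint ranges: [-2.86, 2.86], [-0.3, 2.09], [-1.38, 1.24], [0.06, 2.45], [-1.56, 4.7], [0.09, 2.05], [-2.69, 2.69]. Speed limits (rad/s): [2.57, 2.57, 3.14, 3.14, 3.14, 3.14, 3.14].

INTERFACE

Orientations are given as a rotation vector (axis times angle).
In Python, from rig import ctrl gives the robot as it stands. The module is installed in compiled form; this text tells all that it offers.
- The arm moves only by the shell command python3 -m pendant 'ROWS'. ROWS is a JSON object of lists of equal length, an entry for each row: "gripper": the opening, from -1 (shut) to 1 (fully open), so that 0 is half open; "dp": the shift along the tool's x, y, z in units of 30 mm (1.0 is 30 mm), a list of three; "roll": the turn about the tool's z in degrees. A call has 1 to 20 rows; each row is the pose to reach, as a shift and turn from the pose measured when the call began, along the tool's axes at that moment; what a row does not reach only later rows make up. A row lasts 1/10 s, in which the tool goes at most 50 mm and 8.59 degrees, less where a joint would pass 70% of its speed; a pose out of reach is approached as far as the arm can. A call with a gripper value outside its range is refused whole. The fingers move at their own pace and stop on an object; the grip force is fixed at half the most. Time passes only in rows, so rows that repeat a pose let the fingers close. It gives the time, the measured TCP pose, the force and the opening at its end, in the units of the state.
- ctrl.sense(): the state, without advancing time (a new reading comes with each control period).
- ctrl.read_camera(name): name is "scene" or "top" or "wrist"; returns a dict with "color" (480x640x3 uint8, red, green, blue), "z_map" (480x640 float32, m along the optical axis (not along the pixel's ray), 0 where there is no reading), "mtx" (3x3 intrinsics, pixels), "cam_to_world" (4x4, takes a point from camera to world coordinates). Camera axes: x right, y down, z forward; pixel columns grow to the right and rows downward; lengths in m; the calibration is good to about 2 mm. A picture is of the moment at which its call begins.
- ctrl.sign_off(): hands the job in, once; it reports no verdict.
The state is a dict: "clock": time; "q": joint angles; "joint_vel": joint speeds; "joint_torque": joint torques, N m; "position": TCP position; "tcp_rot": TCP orientation; "force": force on the tool from outside, world axes, zero at the start; "ft_torque": the same for the moment, N m; "grip_width": opening from 0.0 (shut) to 1.0 (fully open).
Only numpy, scipy, OpenCV 4.12 (cv2) and the standard library are available. Lean on these libraries where they do the work, as an engineer would, in place of code of your own. Each camera call takes 0.05 s, during which the arm holds its last target.

## Working session

There is one attempt and no reset: what is moved stays moved. The work goes in short steps, Python scripts to look and compute and a shell command to move; the robot and the scene stay as the last step left them, time stands still between calls to the robot, and variables do not carry over. Pictures are saved under pics/ and viewed, and the job is handed in when it is done.

```bash
ls -la; mkdir -p pics
cat > h.py <<'E'
import numpy as np, cv2
from rig import ctrl
from scipy.spatial.transform import Rotation as R
def cam(n,save=None):
    d=ctrl.read_camera(n)
    if save: cv2.imwrite('pics/'+save+'.png',cv2.cvtColor(d['color'],cv2.COLOR_RGB2BGR))
    np.savez('/tmp/'+n+'.npz',**d)
    return d
def pts(d):
    z=d['z_map']; K=d['mtx']; v,u=np.mgrid[0:480,0:640]
    P=np.stack([(u-K[0,2])/K[0,0]*z,(v-K[1,2])/K[1,1]*z,z],-1)
    T=d['cam_to_world']; W=P@T[:3,:3].T+T[:3,3]; W[z==0]=np.nan
    return W
def proj(d,p):
    T=np.linalg.inv(d['cam_to_world']); c=T[:3,:3]@np.asarray(p)+T[:3,3]; q=d['mtx']@c; return q[:2]/q[2]
def load(n): return dict(np.load('/tmp/'+n+'.npz'))
E
python3 - <<'E'
from h import *
np.set_printoptions(precision=4,suppress=True)
s=ctrl.sense(); print(s, ctrl.tips_ahead)
print(R.from_rotvec(s['tcp_rot']).as_matrix())
for n in ('scene','top','wrist'):
    d=cam(n,n+'0'); print(n,d['mtx'],d['cam_to_world'])
E
```

```text
total 12
drwxr-xr-x  3 agent agent 4096 Dec  7 03:23 .
drwxr-xr-x 23 root  root  4096 Dec  7 03:23 ..
drwxr-xr-x  2 agent agent 4096 Dec  7 03:23 pics
{'clock': 0.0, 'q': array([ 1.3131,  0.3218, -0.0701,  1.4517,  0.0226,  1.3708, -0.0569]), 'joint_vel': array([ 0.0001,  0.0018,  0.0004,  0.001 ,  0.0002,  0.0018, -0.0012]), 'joint_torque': array([  0.0004, -49.3581,  -0.3819, -31.4331,   0.0131,   0.0115,
         0.    ]), 'position': array([ 0.1743, -0.6257,  0.2442]), 'tcp_rot': array([-3.1108, -0.4254,  0.0006]), 'force': array([-0.7789,  0.8666, -1.1179]), 'ft_torque': array([ 0.0182, -0.0335,  0.028 ]), 'grip_width': 0.9974394654748376} 0.014
[[ 0.9633  0.2685 -0.0006]
 [ 0.2685 -0.9633  0.0018]
 [-0.0001 -0.0019 -1.    ]]
scene [[536.4598   0.     322.2945]
 [  0.     536.4598 241.8127]
 [  0.       0.       1.    ]] [[-0.4422 -0.5422  0.7145 -0.4064]
 [-0.8967  0.2487 -0.3662  0.4595]
 [ 0.0208 -0.8026 -0.5961  0.8938]
 [ 0.      0.      0.      1.    ]]
top [[521.4866   0.     321.9055]
 [  0.     521.4866 232.3545]
 [  0.       0.       1.    ]] [[-0.0191 -0.9907  0.1348  0.414 ]
 [-0.9997  0.0206  0.0093 -0.0443]
 [-0.012  -0.1345 -0.9908  1.197 ]
 [ 0.      0.      0.      1.    ]]
wrist [[414.5232   0.     317.7487]
 [  0.     414.5232 235.8589]
 [  0.       0.       1.    ]] [[ 0.268  -0.9171 -0.2952  0.2499]
 [-0.9634 -0.256  -0.0791 -0.6052]
 [-0.003   0.3056 -0.9522  0.3717]
 [ 0.      0.      0.      1.    ]]
```

View pics/scene0.png

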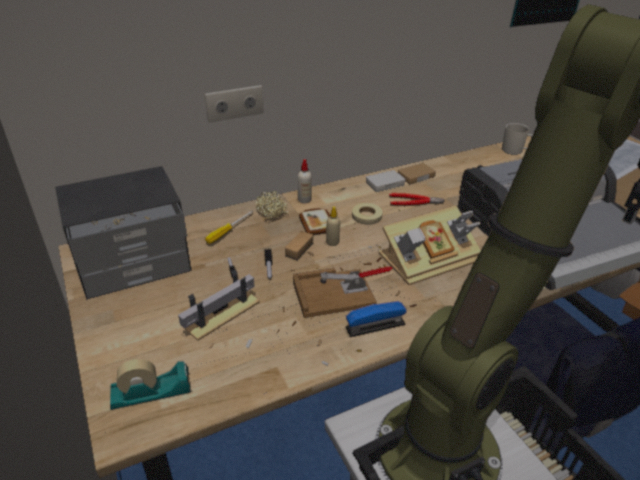

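View pics/top0.png

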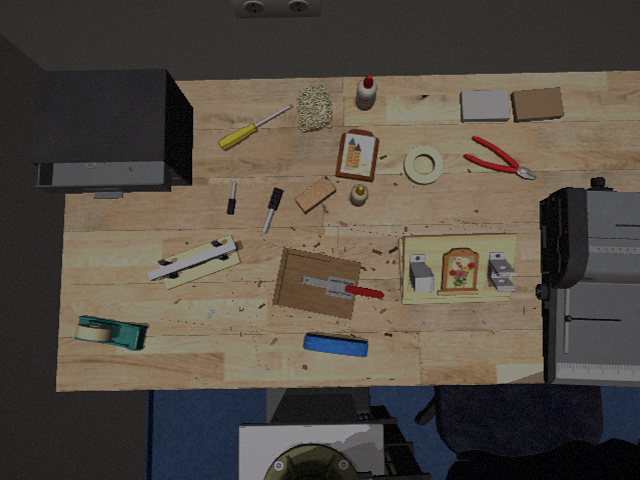

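View pics/wrist0.png

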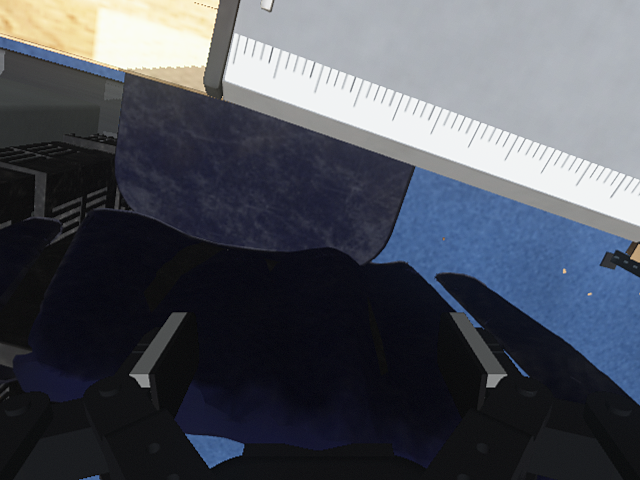

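Run:
```python
import cv2
a=cv2.imread('pics/top0.png')
def c(x0,y0,x1,y1,s,n):
    cv2.imwrite('pics/'+n,cv2.resize(a[y0:y1,x0:x1],None,fx=s,fy=s,interpolation=cv2.INTER_CUBIC))
c(140,165,300,295,5,'t_left.png'); c(290,60,450,210,5,'t_mid.png') ; c(390,225,530,315,5,'t_press.png')
a=cv2.imread('pics/scene0.png'); c(170,200,330,320,5,'s_left.png'); c(370,190,510,290,5,'s_press.png')
```

```text
(no output)
```

View pics/t_left.png

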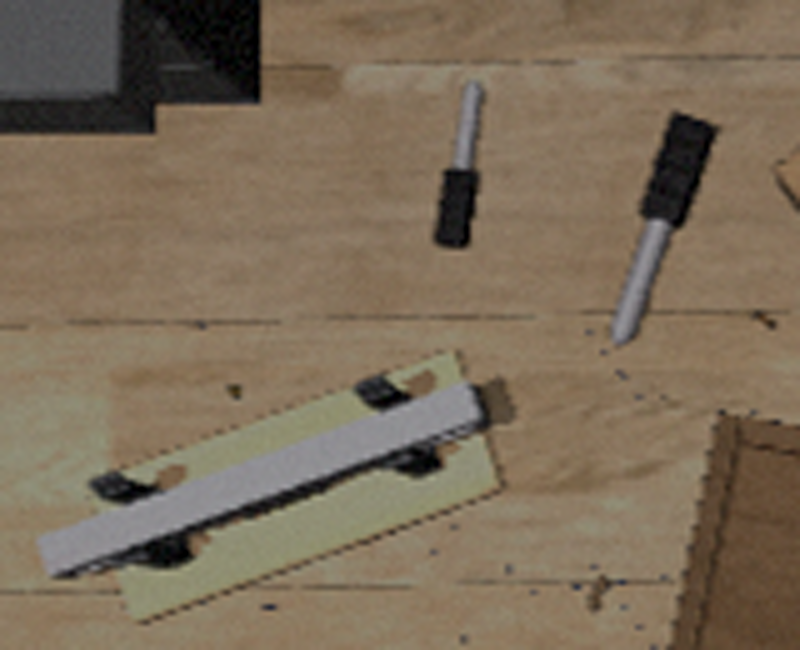

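View pics/t_press.png

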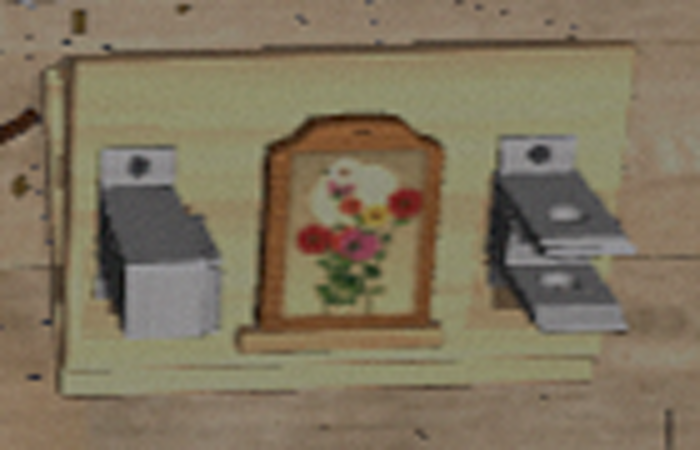

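View pics/s_left.png

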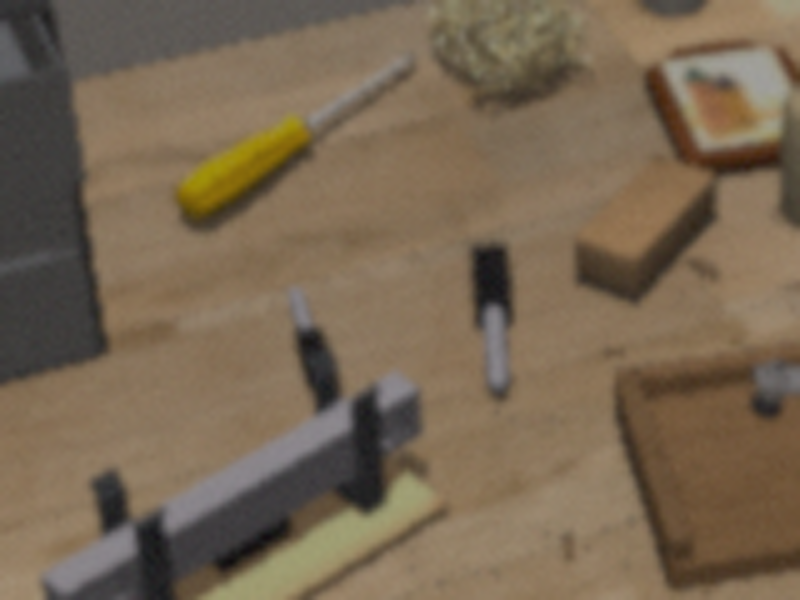

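View pics/s_press.png

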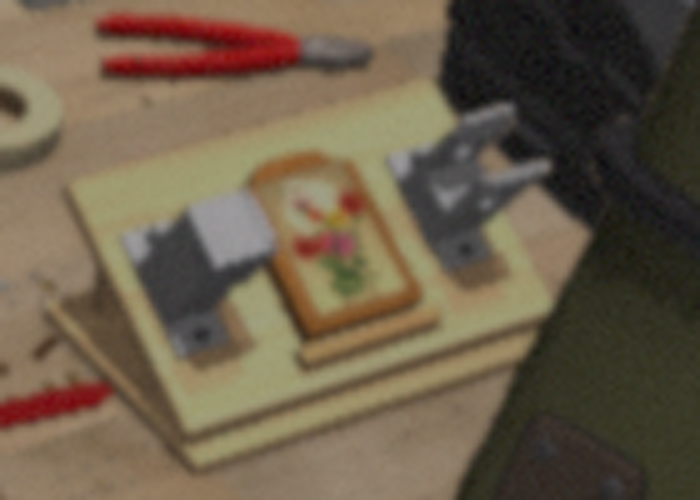

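```bash
cat >> h.py <<'E'
def cast(d,uv,z0):
    uv=np.atleast_2d(uv).astype(float); K=d['mtx'];T=d['cam_to_world']
    r=np.c_[(uv[:,0]-K[0,2])/K[0,0],(uv[:,1]-K[1,2])/K[1,1],np.ones(len(uv))]@T[:3,:3].T
    t=(z0-T[2,3])/r[:,2]; return T[:3,3]+r*t[:,None]
E
python3 - <<'E'
from h import *
np.set_printoptions(precision=4,suppress=True)
d=load('top'); W=pts(d); s=load('scene'); WS=pts(s)
def reg(m,x0,y0,x1,y1):
    k=np.zeros_like(m); k[y0:y1,x0:x1]=m[y0:y1,x0:x1]; return k
def rect(m,z):
    m=m.astype(np.uint8); n,l,st,_=cv2.connectedComponentsWithStats(m); i=1+np.argmax(st[1:,4]); 
    v,u=np.where(l==i); P=cast(d,np.c_[u,v],z)[:,:2]
    r=cv2.minAreaRect((P*1000).astype(np.float32)); print('rect c',np.array(r[0]),'size',np.array(r[1]),'ang',r[2],'n',len(u),'med z',np.nanmedian(W[l==i][:,2])); return l==i
# table z check
print('table',np.nanmedian(W[300:330,250:270,2]), 'scene z', np.nanmedian(WS[330:340,250:270,2]))
c=d['color'].astype(int); hsv=cv2.cvtColor(d['color'],cv2.COLOR_RGB2HSV)
z=W[...,2]
bar=reg((hsv[...,1]<60)&(c.min(-1)>90),140,225,250,295); rect(bar,.060)
bar=reg((z>.05)&(z<.075)&(hsv[...,1]<60)&(c.min(-1)>90),140,225,250,295); rect(bar,.060)
foot=reg((z<.03)&(hsv[...,1]>50)&(hsv[...,0]>25)&(hsv[...,0]<40),140,225,260,300); rect(foot,.010)
g=reg((c.max(-1)<60),255,180,290,215); rect(g,.020)
sh=reg((hsv[...,1]<60)&(c.min(-1)>90),255,200,290,240); rect(sh,.012)
print('black brackets top');
E
```

```text
table 0.00047466095219173 scene z -0.001013688282714309
rect c [508.709  259.5969] size [100.4547 213.2802] ang 3.8560988903045654 n 2161 med z 0.011581476609999752
rect c [513.0854 253.8397] size [ 18.2066 200.8251] ang 19.141597747802734 n 749 med z 0.060415601400837016
rect c [491.1102 244.3793] size [ 18.834  174.5638] ang 19.2186279296875 n 332 med z 0.010510452328486908
rect c [654.0429  72.6158] size [21.2675 51.0162] ang 71.43046569824219 n 196 med z 0.01962370917984113
rect c [604.4589  93.1344] size [10.3899 60.0758] ang 70.49422454833984 n 114 med z 0.015402913849863475
black brackets top
```

Run:
```python
from h import *
np.set_printoptions(precision=4,suppress=True)
for n,(x0,y0,x1,y1) in (('top',(395,230,525,305)),('scene',(375,195,510,290))):
    d=load(n); W=pts(d); hsv=cv2.cvtColor(d['color'],cv2.COLOR_RGB2HSV); c=d['color']
    m=np.zeros((480,640),bool); m[y0:y1,x0:x1]=True
    m&=(hsv[...,1]>40)&(hsv[...,0]>22)&(hsv[...,0]<40)&(c.min(-1)>70)&(W[...,2]>.02)
    v,u=np.where(m); P=W[m]
    # robust plane
    for _ in range(6):
        c0=P.mean(0); U,S,V=np.linalg.svd(P-c0,full_matrices=False); nn=V[2]*np.sign(V[2][2]); r=(P-c0)@nn
        k=abs(r)<max(.004,2*r.std()) if _<3 else abs(r)<.003
        P=P[k];u=u[k];v=v[k]
    print(n,len(P),'normal',nn,'tilt',np.degrees(np.arccos(nn[2])),'az',np.degrees(np.arctan2(nn[1],nn[0])),'c0',c0, 'z range',P[:,2].min(),P[:,2].max())
    # rays on plane -> rectangle in plane coords
    xh=-nn.copy(); xh=np.array([-nn[0],-nn[1],0]); xh-=nn*(xh@nn); xh/=np.linalg.norm(xh); yh=np.cross(nn,xh)
    K=d['mtx'];T=d['cam_to_world']
    r=np.c_[(u-K[0,2])/K[0,0],(v-K[1,2])/K[1,1],np.ones(len(u))]@T[:3,:3].T
    t=((c0-T[:3,3])@nn)/(r@nn); Q=T[:3,3]+r*t[:,None]
    q=np.c_[(Q-c0)@xh,(Q-c0)@yh]
    rr=cv2.minAreaRect((q*1000).astype(np.float32)); print(rr)
    cc=np.array(rr[0])/1000; bc=c0+xh*cc[0]+yh*cc[1]; print('bed centre',bc,'xh',xh,'yh',yh,'seat',bc+.045*nn)
```

```text
top 2517 normal [-0.5007 -0.0057  0.8656] tilt 30.046757949040128 az -179.34203193341344 c0 [ 0.5002 -0.3244  0.0687] z range 0.02039321822606155 0.09932387466998893
((-16.860851287841797, -3.6659317016601562), (237.7899627685547, 147.8668670654297), 89.90290832519531)
bed centre [ 0.4857 -0.3282  0.0603] xh [0.8656 0.0099 0.5007] yh [-0.0115  0.9999  0.    ] seat [ 0.4631 -0.3284  0.0992]
scene 1177 normal [-0.4989 -0.0051  0.8666] tilt 29.93205332560932 az -179.40883087927304 c0 [ 0.4879 -0.3144  0.0595] z range 0.020023296870984364 0.0947875694935737
((-5.096290588378906, -11.736015319824219), (237.782470703125, 144.4471435546875), 89.62567138671875)
bed centre [ 0.4836 -0.3262  0.057 ] xh [0.8666 0.0089 0.499 ] yh [-0.0103  0.9999  0.    ] seat [ 0.4611 -0.3264  0.096 ]
```

Run:
```python
from h import *
np.set_printoptions(precision=3,suppress=True)
d=load('top'); W=pts(d); z=W[...,2]
for nm,(x0,y0,x1,y1) in dict(machine=(535,180,640,385),cab=(35,70,195,195),block=(295,175,340,215),bottle=(348,182,370,208),bottle2=(355,72,380,112),vise=(270,245,385,320),stapler=(300,330,370,358),wall=(200,30,600,60)).items():
    Q=W[y0:y1,x0:x1].reshape(-1,3); Q=Q[np.isfinite(Q[:,0])]; H=Q[Q[:,2]>.015]
    print(nm,'zmax',np.percentile(H[:,2],99.5) if len(H) else None,'x',np.percentile(H[:,0],[1,99]),'y',np.percentile(H[:,1],[1,99]))
M=np.array([[.9633,.2685,0],[.2685,-.9633,0],[0,0,-1]])
for p in ((.40,-.45,.40),(.48,-.10,.45),(.48,0,.45)):
    print(p,((np.array(p)-[.1743,-.6257,.2442])@M)/.03)
```

```text
machine zmax 0.15465533400944767 x [0.234 0.638] y [-0.71  -0.514]
cab zmax 0.2194275493550354 x [0.649 0.958] y [0.27  0.529]
block zmax 0.03644410236708462 x [0.624 0.699] y [-0.061  0.024]
bottle zmax 0.11960141832661873 x [0.635 0.67 ] y [-0.134 -0.098]
bottle2 zmax 0.14366854499995205 x [0.866 0.901] y [-0.159 -0.118]
vise zmax 0.07189824354121212 x [0.388 0.531] y [-0.148  0.073]
stapler zmax 0.06283988456387185 x [0.301 0.344] y [-0.124  0.01 ]
wall zmax 0.21717909902750465 x [0.957 0.962] y [-0.644  0.208]
(0.4, -0.45, 0.4) [ 8.82  -3.622 -5.193]
(0.48, -0.1, 0.45) [ 14.521 -14.144  -6.86 ]
(0.48, 0, 0.45) [ 15.416 -17.355  -6.86 ]
```

```bash
python3 -m pendant '{"gripper":[1,1,1,1,1,1,1,1,1,1,1,1,1,1,1,1,1,1,1,1],"dp":[[2,-1,-2],[4,-2,-4],[6,-3,-5],[8.8,-3.6,-5.2],[8.8,-3.6,-5.2],[8.8,-3.6,-5.2],[10,-6,-6],[12,-9,-6.5],[14.5,-14,-6.8],[14.5,-14,-6.8],[15.4,-17.4,-6.8],[15.4,-17.4,-6.8],[15.4,-17.4,-6.8],[15.4,-17.4,-6.8],[15.4,-17.4,-6.8],[15.4,-17.4,-6.8],[15.4,-17.4,-6.8],[15.4,-17.4,-6.8],[15.4,-17.4,-6.8],[15.4,-17.4,-6.8]],"roll":[0,0,0,-10,-20,-30,-40,-50,-60,-70,-75,-75,-75,-75,-75,-75,-75,-75,-75,-75]}'
python3 - <<'E'
from h import *
np.set_printoptions(precision=4,suppress=True)
s=ctrl.sense(); print(s['q'],s['position'],s['clock']);print(R.from_rotvec(s['tcp_rot']).as_matrix())
E
```

```text
clock: 2.15
position: [0.4793, -0.0009, 0.4488]
tcp_rot: [-2.212, -2.228, -0.0]
force: [-0.2, 0.2, -0.6]
grip_width: 0.999
[ 0.695  -0.0489 -0.7043  1.456  -0.0335  1.724  -0.0068] [ 0.4793 -0.0009  0.4488] 2.15
[[-0.007   1.     -0.0012]
 [ 1.      0.007   0.0014]
 [ 0.0014 -0.0012 -1.    ]]
```

```bash
python3 -m pendant '{"gripper":[1,1,1,1,1,1,1,1],"dp":[[0,0,-2],[0,0,-4],[0,0,-6],[0,0,-8],[0,0,-10],[0,0,-12],[0,0,-12],[0,0,-12]],"roll":[0,0,0,0,0,0,0,0]}'
python3 - <<'E'
from h import *
np.set_printoptions(precision=4,suppress=True)
s=ctrl.sense(); print(s['q'],s['position'],s['clock']);print(R.from_rotvec(s['tcp_rot']).as_matrix())
E
```

```text
clock: 2.95
position: [0.4807, -0.0009, 0.6264]
tcp_rot: [2.197, 2.206, 0.043]
force: [-0.2, -0.3, 0.5]
grip_width: 1.002
[-0.2795  0.0389  0.2397  1.0128 -0.0082  2.0514 -0.0398] [ 0.4807 -0.0009  0.6264] 2.95
[[-0.0042  0.9992  0.0396]
 [ 1.      0.0042 -0.0004]
 [-0.0006  0.0396 -0.9992]]
```

```bash
python3 -m pendant '{"gripper":[1,1,1,1],"dp":[[0,0,-12],[0,0,-12],[0,0,-12],[0,0,-12]],"roll":[0,0,0,0]}'
cat > st.py <<'E'
from h import *
np.set_printoptions(precision=4,suppress=True)
s=ctrl.sense(); M=R.from_rotvec(s['tcp_rot']).as_matrix(); print('q',s['q'],'t',s['clock'],'p',s['position'],'F',s['force'],'gw',s['grip_width'])
print('tilt',np.degrees(np.arccos(-M[2,2])),'tilt az',np.degrees(np.arctan2(M[1,2],M[0,2])),'x az',np.degrees(np.arctan2(M[1,0],M[0,0])));print(M)
E
python3 st.py
```

```text
clock: 3.35
position: [0.475, -0.0012, 0.6566]
tcp_rot: [2.166, 2.173, 0.114]
force: [0.5, -0.2, -0.4]
grip_width: 1.001
q [-0.6268  0.0065  0.583   0.9803 -0.0017  2.0527 -0.042 ] t 3.35 p [ 0.475  -0.0012  0.6566] F [ 0.4855 -0.2231 -0.4234] gw 1.001475854532935
tilt 5.911705695155695 tilt az 1.3447240475398672 x az 90.16998710904993
[[-0.003   0.9947  0.103 ]
 [ 1.      0.0027  0.0024]
 [ 0.0021  0.103  -0.9947]]
```

```bash
python3 -m pendant '{"gripper":[1,1,1,1,1,1,1,1,1,1],"dp":[[0,-0.3,2],[0,-0.6,4],[0,-1,6],[0,-1.4,8.5],[0,-1.8,8.5],[0,-3,8.5],[0,-4.5,8.5],[0,-6,8.5],[0,-6,8.5],[0,-6,8.5]],"roll":[0,0,0,0,0,0,0,0,0,0]}'
python3 st.py
```

```text
clock: 4.35
position: [0.3939, 0.0048, 0.3727]
tcp_rot: [2.183, 2.193, 0.042]
force: [-0.1, 0.9, 0.2]
grip_width: 1.002
q [ 0.2625 -0.2984 -0.2708  1.8186 -0.0647  1.5587  0.0045] t 4.35 p [0.3939 0.0048 0.3727] F [-0.0695  0.8941  0.2183] gw 1.0023349804039057
tilt 3.103028677039931 tilt az -15.09130550725773 x az 90.22778118571782
[[-0.004   0.9986  0.0523]
 [ 0.9999  0.0047 -0.0141]
 [-0.0143  0.0522 -0.9985]]
```

```bash
python3 -m pendant '{"gripper":[1,1,1],"dp":[[0,-4,0],[0,-4,0],[0,-4,0]],"roll":[0,0,0]}'
python3 st.py
```

```text
clock: 4.65
position: [0.3641, 0.0131, 0.3347]
tcp_rot: [2.216, 2.212, -0.073]
force: [-0.7, 0.4, 0.9]
grip_width: 0.996
q [ 0.1196 -0.2997 -0.2018  1.8977 -0.0217  1.5673 -0.074 ] t 4.65 p [0.3641 0.0131 0.3347] F [-0.7084  0.4072  0.8898] gw 0.996469933092463
tilt 2.7325932642993065 tilt az -123.94724111898145 x az 89.929544580889
[[ 0.0012  0.9996 -0.0266]
 [ 0.9992 -0.0023 -0.0395]
 [-0.0396 -0.0266 -0.9989]]
```

```bash
cat > to.py <<'E'
import sys
from h import *
np.set_printoptions(precision=3,suppress=True)
s=ctrl.sense(); M=R.from_rotvec(s['tcp_rot']).as_matrix()
for a in sys.argv[1:]:
    p=np.array(eval(a)); print(a,(M.T@(p-s['position']))/.03)
E
python3 to.py "(.513,.254,.2)" "(.513,.254,.12)" "(.513,.254,.043)"
```

```text
(.513,.254,.2) [8.209 5.061 4.035]
(.513,.254,.12) [8.315 5.132 6.699]
(.513,.254,.043) [8.416 5.2   9.262]
```

```bash
python3 -m pendant '{"gripper":[1,1,1,1,1,1,1,1,1,1,1,1],"dp":[[1.5,1,0.5],[3,2,1.5],[4.5,3,2],[6,4,3],[7.5,4.8,3.5],[8.2,5.06,4],[8.2,5.06,4],[8.25,5.1,5.4],[8.31,5.13,6.7],[8.31,5.13,6.7],[8.31,5.13,6.7],[8.31,5.13,6.7]],"roll":[0,-4,-8,-12,-16,-19,-19,-19,-19,-19,-19,-19]}'
python3 - <<'E'
from h import *
cam('wrist','wrist1')
E
python3 st.py; python3 to.py "(.513,.254,.043)"
```

```text
clock: 5.85
position: [0.5145, 0.254, 0.1225]
tcp_rot: [1.826, 2.552, -0.07]
force: [-0.5, -0.6, -0.0]
grip_width: 0.997
q [-0.1696  0.3067 -0.4091  1.7474  0.1534  1.1554 -0.3001] t 5.9 p [0.5146 0.2542 0.1227] F [ 0.7196 -0.2822  1.0947] gw 1.0002074894146984
tilt 2.5252142839083707 tilt az -120.914253212445 x az 108.86961111294346
[[-0.3233  0.946  -0.0226]
 [ 0.9459  0.3223 -0.0378]
 [-0.0285 -0.0336 -0.999 ]]
(.513,.254,.043) [0.086 0.038 2.656]
```

View pics/wrist1.png

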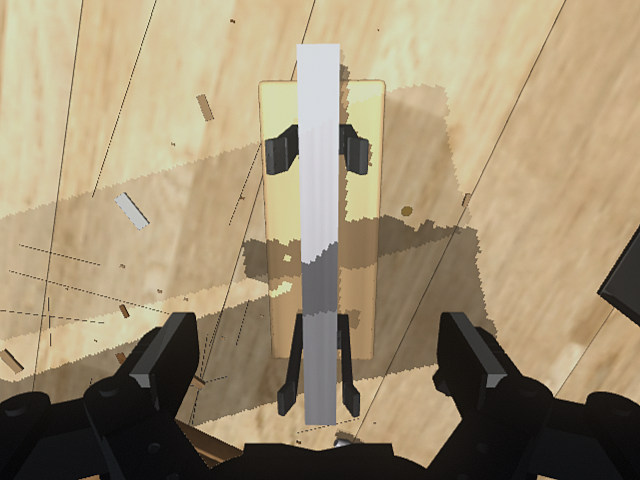

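Run:
```python
from h import *
d=load('wrist'); P=cast(d,[[297,44],[339,44],[304,424],[336,424]],.06); a=P[:2].mean(0);b=P[2:].mean(0); print(P,(a+b)/2,np.linalg.norm(a-b),np.degrees(np.arctan2(*(a-b)[1::-1])))
```

```text
[[0.47229852 0.34489271 0.06      ]
 [0.488739   0.35042083 0.06      ]
 [0.53671657 0.15759275 0.06      ]
 [0.55382424 0.16403605 0.06      ]] [0.51289458 0.25423559 0.06      ] 0.19774439700204904 109.11414879177381
```

```bash
python3 -m pendant '{"gripper":[1,1,1,1,1,-1,-1,-1,-1,-1,-1,-1,-1],"dp":[[0.08,0.04,1],[0.08,0.04,2],[0.08,0.04,2.65],[0.08,0.04,2.65],[0.08,0.04,2.65],[0.08,0.04,2.65],[0.08,0.04,2.65],[0.08,0.04,2.65],[0.08,0.04,2.65],[0.08,0.04,2.65],[0.08,0.04,2.65],[0.08,0.04,2.65],[0.08,0.04,2.65]],"roll":[0,0,0,0,0,0,0,0,0,0,0,0,0]}'
python3 st.py; python3 to.py "s['position']+[0,0,.1]"
```

```text
clock: 7.2
position: [0.5135, 0.254, 0.0437]
tcp_rot: [1.825, 2.551, -0.068]
force: [-0.5, 0.1, 5.1]
grip_width: 0.199
q [-0.1878  0.3955 -0.3928  1.8117  0.1992  1.0097 -0.3374] t 7.2 p [0.5135 0.254  0.0437] F [-0.4823  0.0539  5.1477] gw 0.1987302636150306
tilt 2.4907014277207233 tilt az -120.20412509707735 x az 108.86355001254171
[[-0.3232  0.9461 -0.0219]
 [ 0.9459  0.3223 -0.0376]
 [-0.0285 -0.0328 -0.9991]]
s['position']+[0,0,.1] [-0.095 -0.109 -3.33 ]
```

```bash
python3 -m pendant '{"gripper":[-1,-1,-1,-1,-1,-1,-1,-1,-1],"dp":[[-0.02,-0.03,-0.8],[-0.04,-0.06,-1.6],[-0.07,-0.08,-2.4],[-0.1,-0.11,-3.33],[-0.13,-0.14,-4.2],[-0.15,-0.16,-5],[-0.15,-0.16,-5],[-0.15,-0.16,-5],[-0.15,-0.16,-5]],"roll":[0,0,0,0,0,0,0,0,0]}'
python3 - <<'E'
from h import *
cam('scene','scene2'); cam('wrist','wrist2')
E
python3 st.py; python3 to.py "(.48,.04,.45)" "(.48,.04,.60)"
```

```text
clock: 8.1
position: [0.5125, 0.2531, 0.1914]
tcp_rot: [1.826, 2.553, -0.073]
force: [-0.2, -0.6, -2.9]
grip_width: 0.197
q [-0.1586  0.244  -0.4169  1.6763  0.1223  1.2859 -0.2747] t 8.2 p [0.5127 0.2533 0.1917] F [-0.002  -0.0349 -2.7375] gw 0.20232880199523662
tilt 2.6552470618323585 tilt az -122.87881150272148 x az 108.87151443078065
[[-0.3233  0.946  -0.0251]
 [ 0.9459  0.3222 -0.0389]
 [-0.0287 -0.0364 -0.9989]]
(.48,.04,.45) [-6.619 -3.635 -8.296]
(.48,.04,.60) [ -6.762  -3.817 -13.29 ]
```

View pics/scene2.png

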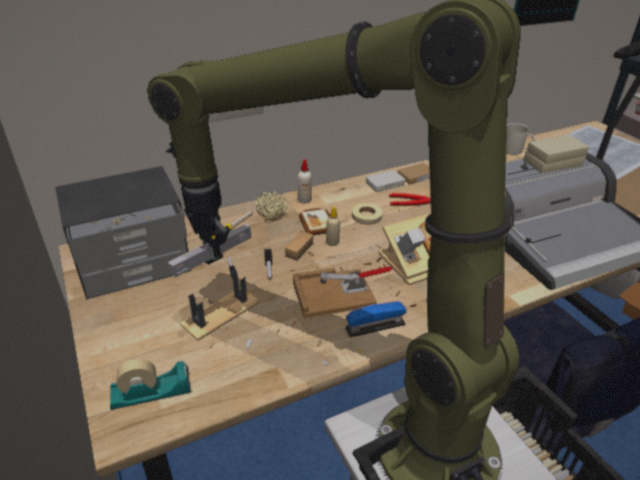

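```bash
python3 -m pendant '{"gripper":[-1,-1,-1,-1,-1,-1,-1,-1,-1,-1,-1,-1,-1,-1,-1,-1,-1],"dp":[[-0.5,-0.2,-1.5],[-1.5,-0.7,-3],[-2.6,-1.3,-4.5],[-3.7,-1.9,-6],[-4.8,-2.6,-7.5],[-5.8,-3.1,-9],[-6.6,-3.6,-10.5],[-6.7,-3.8,-12],[-6.76,-3.8,-13.3],[-6.8,-3.9,-15],[-6.9,-4,-17],[-7,-4.1,-20],[-7,-4.1,-20],[-7,-4.1,-20],[-7,-4.1,-20],[-7,-4.1,-20],[-7,-4.1,-20]],"roll":[2,4,6,8,10,12,14,16,18,18,18,18,18,18,18,18,18]}'
python3 st.py
```

```text
clock: 9.9
position: [0.481, 0.0359, 0.6237]
tcp_rot: [2.167, 2.205, -0.002]
force: [0.7, -8.9, -2.6]
grip_width: 0.199
q [-1.2887  0.0619  1.2421  1.0361 -0.0236  2.0523 -0.0423] t 9.9 p [0.481  0.0359 0.6237] F [ 0.7472 -8.8716 -2.5716] gw 0.19943305922804264
tilt 2.8731561208609744 tilt az -46.05128005328475 x az 90.94183542395953
[[-0.0164  0.9993  0.0348]
 [ 0.9992  0.0177 -0.0361]
 [-0.0367  0.0342 -0.9987]]
```

```bash
python3 -m pendant '{"gripper":[-1,-1,-1,-1,-1],"dp":[[0,2,-1],[0,4,-3],[0,6,-6],[0,6,-8],[0,6,-8]],"roll":[0,0,0,0,0]}'
python3 st.py
```

```text
clock: 10.4
position: [0.5534, 0.0407, 0.6416]
tcp_rot: [2.139, 2.178, 0.062]
force: [0.1, 0.2, -2.6]
grip_width: 0.2
q [-0.4917  0.2043  0.4878  0.8159 -0.0688  2.0523 -0.0332] t 10.4 p [0.5534 0.0407 0.6416] F [ 0.0787  0.2352 -2.6403] gw 0.20009808523864786
tilt 5.580414698567561 tilt az -19.638862759723086 x az 90.96482252329207
[[-0.0168  0.9957  0.0916]
 [ 0.9993  0.0199 -0.0327]
 [-0.0344  0.091  -0.9953]]
```

```bash
python3 -m pendant '{"gripper":[-1,-1,-1,-1,-1,-1],"dp":[[0,1,-8],[0,1,-8],[0,1,-8],[0,1,-8],[0,1,-8],[0,1,-8]],"roll":[0,0,0,0,0,0]}'
python3 st.py
```

```text
clock: 11.0
position: [0.5351, 0.041, 0.6752]
tcp_rot: [2.104, 2.148, 0.133]
force: [-0.8, 0.4, -2.0]
grip_width: 0.202
q [-0.6119  0.1589  0.6068  0.8016 -0.0662  2.0526 -0.0326] t 11.0 p [0.5351 0.041  0.6752] F [-0.7617  0.3519 -2.0353] gw 0.20207734629362234
tilt 9.07512334010259 tilt az -10.558824190361115 x az 91.04332317624599
[[-0.0182  0.9877  0.1551]
 [ 0.9993  0.0229 -0.0289]
 [-0.0321  0.1544 -0.9875]]
```

```bash
python3 -m pendant '{"gripper":[-1,-1],"dp":[[0,2,-8],[0,2,-8]],"roll":[0,0]}' | sed -n 2,4p; python3 -m pendant '{"gripper":[-1,-1],"dp":[[0,4,-8],[0,4,-8]],"roll":[0,0]}'| sed -n 2,4p
python3 st.py
```

```text
position: [0.534, 0.0411, 0.7023]
tcp_rot: [2.073, 2.12, 0.194]
force: [-0.5, 0.2, -2.9]
position: [0.5462, 0.0414, 0.7273]
tcp_rot: [2.041, 2.091, 0.254]
force: [-0.4, -0.0, -1.7]
q [-0.5377  0.1797  0.5514  0.663  -0.0791  2.0529 -0.0286] t 11.4 p [0.5462 0.0414 0.7273] F [-0.3852 -0.0117 -1.6774] gw 0.2019335727319821
tilt 15.52962194689663 tilt az -4.714915257459484 x az 91.14962009476956
[[-0.0201  0.9635  0.2668]
 [ 0.9994  0.0269 -0.022 ]
 [-0.0284  0.2662 -0.9635]]
```

```bash
python3 -m pendant '{"gripper":[-1,-1],"dp":[[0,4,-8],[0,4,-8]],"roll":[0,0]}' | sed -n 2,4p; python3 -m pendant '{"gripper":[-1,-1],"dp":[[0,4,-8],[0,4,-8]],"roll":[0,0]}'| sed -n 2,4p; python3 -m pendant '{"gripper":[-1,-1],"dp":[[0,4,-8],[0,4,-8]],"roll":[0,0]}'| sed -n 2,4p
python3 st.py
```

```text
position: [0.552, 0.0413, 0.7521]
tcp_rot: [2.01, 2.06, 0.31]
force: [-0.5, -0.2, -2.9]
position: [0.5516, 0.041, 0.7772]
tcp_rot: [1.979, 2.03, 0.364]
force: [-0.2, -0.8, -2.8]
position: [0.546, 0.0405, 0.8023]
tcp_rot: [1.947, 1.999, 0.416]
force: [-0.7, 0.3, -2.3]
q [-0.4785  0.1987  0.5299  0.4767 -0.1072  2.0532 -0.0243] t 12.0 p [0.546  0.0405 0.8023] F [-0.7202  0.2891 -2.3461] gw 0.1995999794767687
tilt 24.937038243393893 tilt az -1.8676392966914164 x az 91.17749711000698
[[-0.0205  0.9066  0.4214]
 [ 0.9995  0.029  -0.0137]
 [-0.0247  0.4209 -0.9068]]
```

```bash
python3 -m pendant '{"gripper":[-1,-1],"dp":[[0,4,-8],[0,4,-8]],"roll":[0,0]}' | sed -n 2,4p; python3 -m pendant '{"gripper":[-1,-1],"dp":[[0,4,-8],[0,4,-8]],"roll":[0,0]}'| sed -n 2,4p
python3 st.py
```

```text
position: [0.5357, 0.0399, 0.8273]
tcp_rot: [1.916, 1.968, 0.465]
force: [-0.3, 0.6, -2.0]
position: [0.5215, 0.0391, 0.852]
tcp_rot: [1.885, 1.937, 0.513]
force: [-0.8, -0.5, -1.2]
q [-0.5309  0.1727  0.602   0.3998 -0.1219  2.0532 -0.0227] t 12.4 p [0.5215 0.0391 0.852 ] F [-0.832  -0.495  -1.2313] gw 0.2046977789694747
tilt 30.934122500550128 tilt az -0.9565219901183795 x az 91.18892707806216
[[-0.0207  0.8576  0.514 ]
 [ 0.9995  0.0293 -0.0086]
 [-0.0224  0.5136 -0.8578]]
```

```bash
python3 to.py "(.47,-.1,.6)" "(.42,-.30,.38)" "(.395,-.3635,.22)"
```

```text
(.47,-.1,.6) [-4.411 -5.921  6.362]
(.42,-.30,.38) [-10.875 -11.312  11.853]
(.395,-.3635,.22) [-12.854 -14.828  16.017]
```

```bash
python3 -m pendant '{"gripper":[-1,-1,-1,-1,-1,-1,-1,-1,-1,-1,-1,-1,-1,-1,-1,-1,-1,-1,-1,-1],"dp":[[-0.6,-0.8,0.9],[-1.3,-1.7,1.8],[-2,-2.6,2.8],[-2.9,-3.7,4],[-3.7,-4.8,5.2],[-4.4,-5.9,6.36],[-5.4,-6.8,7.3],[-6.4,-7.6,8.1],[-7.4,-8.4,9],[-8.4,-9.3,9.8],[-9.4,-10.2,10.6],[-10.2,-10.8,11.2],[-10.9,-11.3,11.85],[-11.4,-12.3,13],[-11.9,-13.2,14.1],[-12.4,-14,15],[-12.85,-14.83,16],[-12.85,-14.83,16],[-12.85,-14.83,16],[-12.85,-14.83,16]],"roll":[0,0,0,0,0,0,0.5,1,1,1,1,1,1,1,1,1,1,1,1,1]}'
python3 st.py
python3 - <<'E'
from h import *
cam('scene','scene3'); cam('top','top3'); cam('wrist','wrist3')
E
```

```text
clock: 14.4
position: [0.393, -0.363, 0.2177]
tcp_rot: [1.904, 1.923, 0.516]
force: [1.7, -0.7, -3.0]
grip_width: 0.202
q [ 0.889  -0.1187  0.074   2.0876 -0.5418  0.9135  1.2543] t 14.4 p [ 0.393  -0.363   0.2177] F [ 1.7125 -0.68   -3.0036] gw 0.2021768667639977
tilt 30.840607825614082 tilt az -0.9566038018656173 x az 90.36436145077097
[[-0.0064  0.8586  0.5126]
 [ 0.9999  0.0125 -0.0086]
 [-0.0138  0.5125 -0.8586]]
```

View pics/scene3.png

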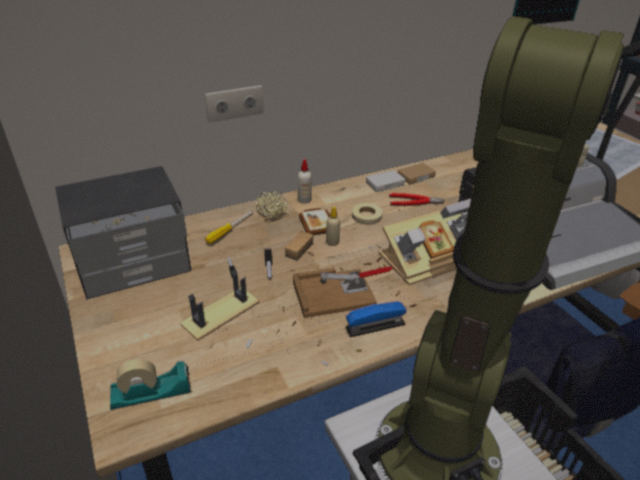

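View pics/wrist3.png

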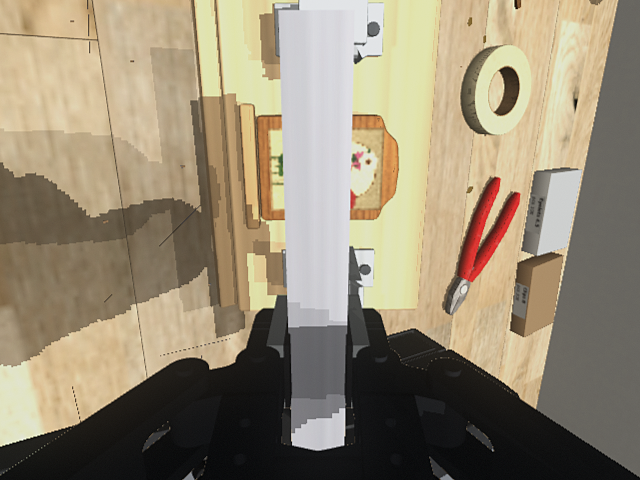

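View pics/top3.png

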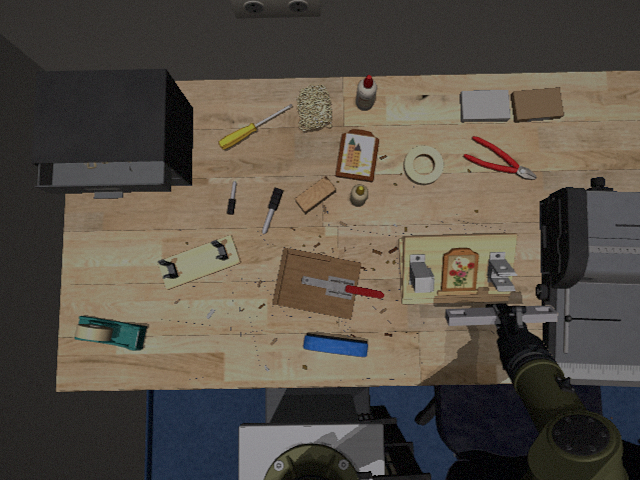

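```bash
cat > pr.py <<'E'
from h import *
np.set_printoptions(precision=4,suppress=True)
s=ctrl.sense(); M=R.from_rotvec(s['tcp_rot']).as_matrix()
def plane(P,tol=.0015):
    for _ in range(8):
        c=np.median(P,0) if _==0 else P.mean(0); n=np.linalg.svd(P-P.mean(0),full_matrices=False)[2][2]; n*=np.sign(n[2]); r=(P-P.mean(0))@n; P=P[abs(r)<=max(tol,1.5*r.std())]
    return P.mean(0),n,P
E
python3 - <<'E'
from pr import *
d=load('wrist'); W=pts(d)
c,n,P=plane(W[30:290,290:340].reshape(-1,3)); print('bar top',c,n,'tilt',np.degrees(np.arccos(n[2])))
print('TCP to bar top plane along n',(c-s['position'])@n)
hsv=cv2.cvtColor(d['color'],cv2.COLOR_RGB2HSV)
b=(hsv[...,1]<50)&(abs((W-c)@n)<.004); b[:, :270]=0; b[:,365:]=0
b=b.astype(np.uint8)
v,u=np.where(b); K=d['mtx'];T=d['cam_to_world']
r=np.c_[(u-K[0,2])/K[0,0],(v-K[1,2])/K[1,1],np.ones(len(u))]@T[:3,:3].T
Q=T[:3,3]+r*(((c-T[:3,3])@n)/(r@n))[:,None]
L=(Q-s['position'])@M  # tool coords
rr=cv2.minAreaRect((L[:,:2]*1000).astype(np.float32)); print('tool xy mm',rr)
# bed plane from wrist: yellow
m=(hsv[...,0]>20)&(hsv[...,0]<40)&(hsv[...,1]>60)&(W[...,2]>.015)&(W[...,2]<.11); m[:, :195]=0; m[:,445:]=0; m[310:]=0
c2,n2,P2=plane(W[m]); print('bed',c2,n2,len(P2)); 
yh=np.array([-.0108,.9999,0]); xh=np.cross(yh,n2); 
seat0=np.array([.4857,-.3282,.0603])
print('bed offset of top-est along n',(seat0-c2)@n2)
E
```

```text
Traceback (most recent call last):
  File "pr.py", line 6, in plane
    c=np.median(P,0) if _==0 else P.mean(0); n=np.linalg.svd(P-P.mean(0),full_matrices=False)[2][2]; n*=np.sign(n[2]); r=(P-P.mean(0))@n; P=P[abs(r)<=max(tol,1.5*r.std())]
                                               ~~~~~~~~~~~~~^^^^^^^^^^^^^^^^^^^^^^^^^^^^^^^^^
numpy.linalg.LinAlgError: SVD did not converge
```

NaNs from missing depth; drop them.

```bash
sed -i 's/^    for _ in range(8):/    P=P[np.isfinite(P).all(1)]\n    for _ in range(8):/' pr.py
cat > barpress.py <<'E'
from pr import *
d=load('wrist'); W=pts(d)
print('depth valid frac on bar',np.isfinite(W[30:290,290:340,0]).mean())
c,n,P=plane(W[30:290,290:340].reshape(-1,3)); print('bar top',c,n,'tilt',np.degrees(np.arccos(n[2])))
print('TCP to bar top plane along n',(c-s['position'])@n)
hsv=cv2.cvtColor(d['color'],cv2.COLOR_RGB2HSV)
b=(hsv[...,1]<50)&(abs((W-c)@n)<.004); b[:, :270]=0; b[:,365:]=0
v,u=np.where(b); K=d['mtx'];T=d['cam_to_world']
r=np.c_[(u-K[0,2])/K[0,0],(v-K[1,2])/K[1,1],np.ones(len(u))]@T[:3,:3].T
Q=T[:3,3]+r*(((c-T[:3,3])@n)/(r@n))[:,None]
L=(Q-s['position'])@M
rr=cv2.minAreaRect((L[:,:2]*1000).astype(np.float32)); print('tool xy mm',rr)
m=(hsv[...,0]>20)&(hsv[...,0]<40)&(hsv[...,1]>60)&(W[...,2]>.015)&(W[...,2]<.11); m[:, :195]=0; m[:,445:]=0; m[310:]=0
c2,n2,P2=plane(W[m]); print('bed',c2,n2,len(P2))
seat0=np.array([.4857,-.3282,.0603]); print('bed offset of top-est along n',(seat0-c2)@n2)
E
python3 barpress.py
```

```text
depth valid frac on bar 0.9961538461538462
bar top [ 0.3789 -0.2996  0.2249] [-0.5056 -0.0281  0.8623] tilt 30.424919776350695
TCP to bar top plane along n 0.013167052796052656
tool xy mm ((31.77093505859375, -5.292120933532715), (28.98248291015625, 134.17071533203125), 89.52155303955078)
bed [ 0.5059 -0.3134  0.0702] [-0.4996 -0.0062  0.8662] 10111
bed offset of top-est along n 0.0016369530040195798
```

Run:
```python
import cv2
a=cv2.imread('pics/wrist3.png'); cv2.imwrite('pics/w3a.png',cv2.resize(a[0:150,190:450],None,fx=3,fy=3,interpolation=cv2.INTER_CUBIC)); cv2.imwrite('pics/w3b.png',cv2.resize(a[170:340,190:450],None,fx=3,fy=3,interpolation=cv2.INTER_CUBIC))
```

```text
(no output)
```

View pics/w3a.png

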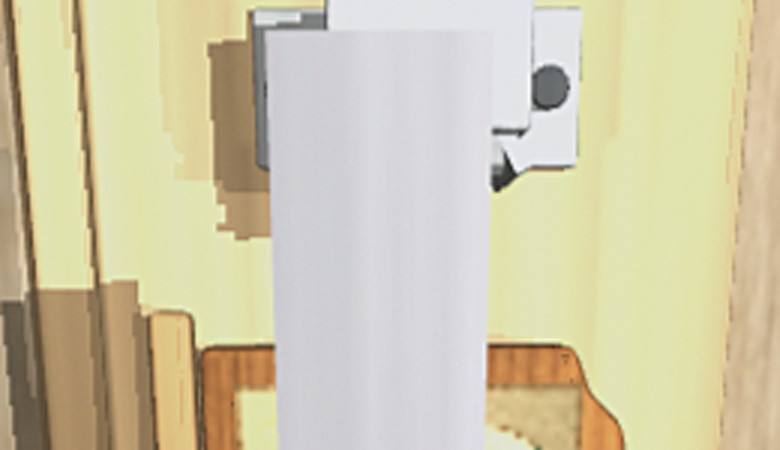

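View pics/w3b.png

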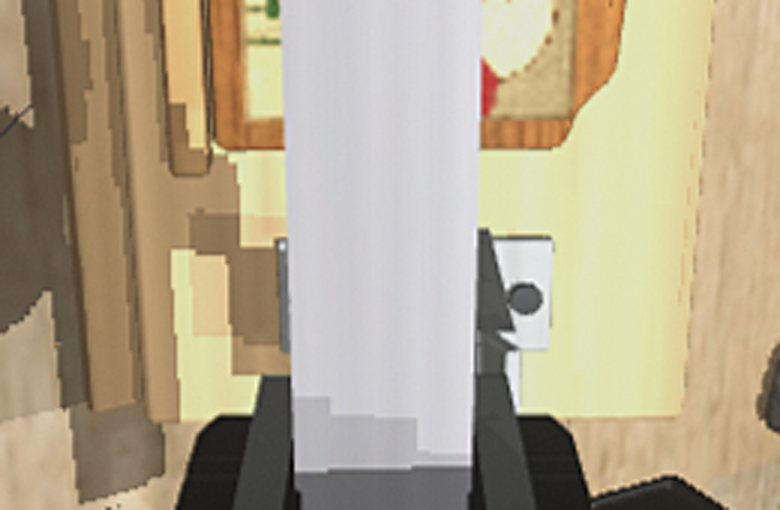

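```bash
cat > m3.py <<'E'
from pr import *
d=load('wrist'); K=d['mtx'];T=d['cam_to_world']
n2=np.array([-.4996,-.0062,.8662]); n2/=np.linalg.norm(n2); c2=np.array([.5059,-.3134,.0702])
yh=np.array([-.0108,.9999,0]); yh-=n2*(yh@n2); yh/=np.linalg.norm(yh); xh=np.cross(yh,n2)
def on(uv,h,c=c2,n=n2):
    uv=np.atleast_2d(uv).astype(float); r=np.c_[(uv[:,0]-K[0,2])/K[0,0],(uv[:,1]-K[1,2])/K[1,1],np.ones(len(uv))]@T[:3,:3].T
    p0=c+h*n; return T[:3,3]+r*(((p0-T[:3,3])@n)/(r@n))[:,None]
A=lambda p:np.array(p)/3+[190,0]
B=lambda p:np.array(p)/3+[190,170]
seat0=np.array([.4631,-.3284,.0992])
def rel(P): return np.c_[(P-seat0)@xh,(P-seat0)@yh,(P-seat0)@n2]*1000
E
python3 - <<'E'
from m3 import *
for nm,uv,h in (('lower edge',[A((78,0)),A((98,270)),B((135,140)),B((148,410))],0),('upper edge',[A((750,0)),A((722,420)),B((712,0)),B((683,415))],0),('right end',[B((250,418)),B((600,417))],0),('plaque y+',[A((220,346)),A((540,346))],.015),('plaque y-',[B((240,149)),B((540,149))],.015),('keeper plate',[A((580,8)),A((575,167))],.003),('pin plate',[B((552,238)),B((548,349))],.003),('bolts',[A((551,88)),B((525,298))],.004)):
    print(nm,rel(on(uv,h))[:,:2].round(1).tolist())
# bar edges in its own top plane
cb=np.array([.3789,-.2996,.2249]); nb=np.array([-.5056,-.0281,.8623])
P=on([A((268,32)),A((494,32)),A((278,440)),A((486,440)),B((285,0)),B((480,0)),B((296,440)),B((471,440))],0,cb,nb/np.linalg.norm(nb))
print('bar edges tool mm',((P-s['position'])@M*1000).round(1).tolist())
print('bar far end mid rel seat',rel(P[:2].mean(0)[None]))
E
```

```text
lower edge [[-74.3, 108.6], [-74.3, 52.8], [-72.0, -39.0], [-73.7, -116.2]]
upper edge [[73.2, 107.8], [74.1, 17.6], [73.3, -4.2], [74.1, -119.2]]
right end [[-45.7, -119.0], [51.1, -119.6]]
plaque y+ [[-44.8, 36.1], [27.5, 35.7]]
plaque y- [[-43.5, -37.4], [29.9, -38.0]]
keeper plate [[35.4, 105.9], [35.7, 74.0]]
pin plate [[35.5, -65.6], [35.5, -97.4]]
bolts [[29.5, 90.0], [28.8, -82.1]]
bar edges tool mm [[98.7, -13.6, -16.3], [98.6, 4.2, -16.3], [67.1, -13.8, -15.3], [67.0, 4.3, -15.3], [60.9, -13.4, -15.1], [60.9, 3.9, -15.1], [16.5, -13.6, -13.7], [16.4, 4.0, -13.7]]
bar far end mid rel seat [[ -8.944   66.0976 151.5724]]
```

```bash
python3 - <<'E'
from m3 import *
print(s['position'],s['clock'])
print('cam in tool mm',M.T@(T[:3,3]-s['position'])*1000); print(M.T@T[:3,:3])
T0=np.array([[0.268,-0.9171,-0.2952,0.2499],[-0.9634,-0.256,-0.0791,-0.6052],[-0.003,0.3056,-0.9522,0.3717],[0,0,0,1]])
M0=np.array([[.9633,.2685,-.0006],[.2685,-.9633,.0018],[-.0001,-.0019,-1]])
print('then',M0.T@(T0[:3,3]-[.1743,-.6257,.2442])*1000); print(M0.T@T0[:3,:3])
E
python3 st.py
```

```text
[ 0.3916 -0.362   0.2151] 14.55
cam in tool mm [  77.6917   -4.0619 -125.5233]
[[-0.0038 -0.9528 -0.3035]
 [ 1.     -0.0022 -0.0057]
 [ 0.0047 -0.3035  0.9528]]
then [  78.317     0.3087 -127.5085]
[[-0.0005 -0.9522 -0.3055]
 [ 1.     -0.0002 -0.0013]
 [ 0.0011 -0.3055  0.9522]]
q [ 0.8897 -0.1158  0.0743  2.0888 -0.5401  0.9167  1.2498] t 14.55 p [ 0.3916 -0.362   0.2151] F [ 0.3123 -0.0166 -2.0724] gw 0.19954246944024528
tilt 30.564900815146082 tilt az -0.42061969673152394 x az 90.21404921581498
[[-0.0037  0.8611  0.5085]
 [ 1.      0.0065 -0.0037]
 [-0.0065  0.5085 -0.8611]]
```

Run:
```python
from h import *
np.set_printoptions(precision=4,suppress=True)
for i in range(2):
    s=ctrl.sense(); M=R.from_rotvec(s['tcp_rot']).as_matrix()
    d=cam('wrist','wrist4'); T=d['cam_to_world']
    print(s['clock'],s['position'],M[:,0],'cam',T[:3,3],'in tool',M.T@(T[:3,3]-s['position'])*1000, s['joint_vel'])
```

```text
14.55 [ 0.3916 -0.362   0.2151] [-0.0037  1.     -0.0065] cam [ 0.326  -0.2835  0.3241] in tool [  78.0297   -0.5227 -127.5119] [-0.0088 -0.0495 -0.0499 -0.0797 -0.0255  0.0135 -0.0224]
14.6 [ 0.3936 -0.3624  0.2184] [-0.0053  0.9999 -0.0103] cam [ 0.3275 -0.2835  0.3268] in tool [  78.0587   -0.5798 -127.4782] [-0.0056 -0.037  -0.032  -0.0569 -0.0122  0.0013 -0.0046]
```

```bash
cat > bt.py <<'E'
import sys
from h import *
np.set_printoptions(precision=3,suppress=True)
n=np.array([-.5,-.0055,.866]); n/=np.linalg.norm(n)
yh=np.array([-.0108,.9999,0]); yh-=n*(yh@n); yh/=np.linalg.norm(yh); xh=np.cross(yh,n)
S=np.c_[xh,yh,n]
seat=np.array([.4631,-.3284,.0992])+S@[0,-.0009,-.001]
off=np.array([.0003,0,.0008])   # bar centre in tool
if __name__=='__main__':
    s=ctrl.sense(); M=R.from_rotvec(s['tcp_rot']).as_matrix()
    c=s['position']+M@off; print('bar in seat mm',(S.T@(c-seat))*1000,'tool axes in seat\n',S.T@M, s['force'])
    for a in sys.argv[1:]:
        t=seat+S@(np.array(eval(a))/1000); print(a,(M.T@(t-c))/.03)
E
python3 bt.py "(0,-36,90)" "(0,-36,55)"
```

```text
bar in seat mm [  1.274 -32.39  139.529] tool axes in seat
 [[-0.003  1.     0.016]
 [ 1.     0.003 -0.014]
 [-0.014  0.016 -1.   ]] [ 0.104 -0.334 -1.292]
(0,-36,90) [-0.098 -0.069  1.652]
(0,-36,55) [-0.082 -0.088  2.818]
```

```bash
python3 -m pendant '{"gripper":[-1,-1,-1,-1,-1,-1,-1,-1],"dp":[[-0.05,-0.03,0.6],[-0.1,-0.07,1.2],[-0.1,-0.07,1.7],[-0.09,-0.08,2.3],[-0.08,-0.09,2.8],[-0.08,-0.09,2.8],[-0.08,-0.09,2.8],[-0.08,-0.09,2.8]],"roll":[0,0,0,0,0,0,0,0]}' >/dev/null; python3 bt.py
python3 - <<'E'
from h import *
cam('wrist','wrist5')
E
python3 bt.py "(0,-36,55)"
```

```text
bar in seat mm [  1.398 -36.584  56.976] tool axes in seat
 [[-0.004  1.     0.018]
 [ 1.     0.004 -0.016]
 [-0.016  0.018 -1.   ]] [-0.143  0.37  -3.257]
bar in seat mm [  1.132 -36.62   56.907] tool axes in seat
 [[-0.004  1.     0.018]
 [ 1.     0.004 -0.016]
 [-0.016  0.018 -1.   ]] [-0.724 -1.431 -2.049]
(0,-36,55) [ 0.022 -0.039  0.063]
```

View pics/wrist5.png

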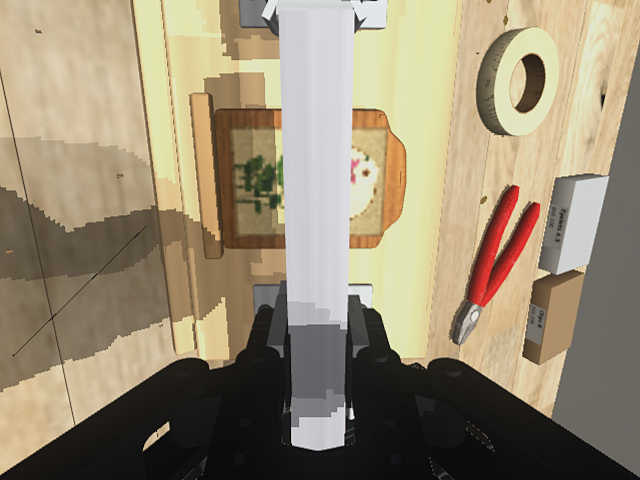

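Run:
```python
import cv2
a=cv2.imread('pics/wrist5.png'); cv2.imwrite('pics/w5a.png',cv2.resize(a[0:90,220:410],None,fx=4,fy=4,interpolation=cv2.INTER_CUBIC)); cv2.imwrite('pics/w5b.png',cv2.resize(a[270:370,220:410],None,fx=4,fy=4,interpolation=cv2.INTER_CUBIC))
```

```text
(no output)
```

View pics/w5a.png

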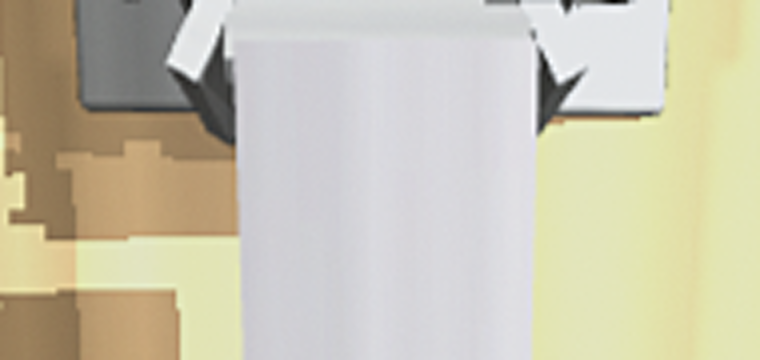

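View pics/w5b.png

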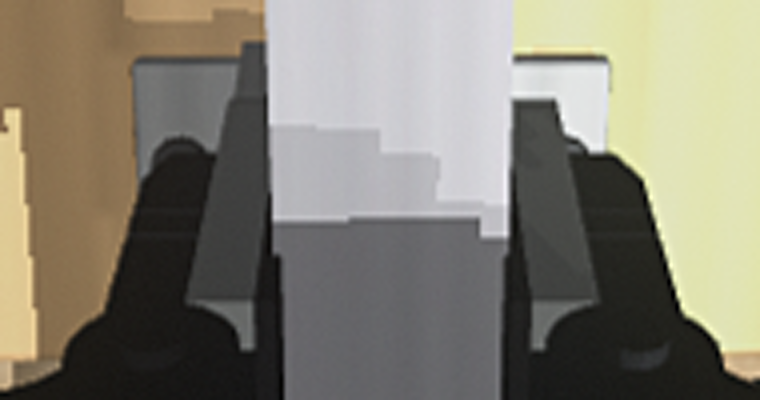

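Run:
```python
from h import *
from bt import S,seat,n,off
np.set_printoptions(precision=2,suppress=True)
s=ctrl.sense(); M=R.from_rotvec(s['tcp_rot']).as_matrix()
d=load('wrist'); K=d['mtx'];T=d['cam_to_world']
def on(uv,h):
    uv=np.atleast_2d(uv).astype(float); r=np.c_[(uv[:,0]-K[0,2])/K[0,0],(uv[:,1]-K[1,2])/K[1,1],np.ones(len(uv))]@T[:3,:3].T
    p0=seat+h*n; return (S.T@(T[:3,3]+r*(((p0-T[:3,3])@n)/(r@n))[:,None]-seat).T).T*1000
q=lambda x,y:(x/4+220,y/4); w=lambda x,y:(x/4+220,y/4+270)
print('plate keeper',on([q(80,100),q(664,100)],-.042)); print('plate pin',on([w(135,62),w(609,62)],-.042))
for h in (.0,.022,.029): print('flare',h,on([q(168,68),q(584,70)],h))
print('bar top far',on([q(236,38),q(534,38)],.072),'near',on([w(268,100),w(513,100)],.072))
W=pts(d); 
def dep(u,v): p=W[int(v),int(u)]; return S.T@(p-seat)*1000
print('depth: keeper plate',dep(242,22),dep(380,20),'bar',dep(317,20),dep(317,200),dep(317,300))
print('pin plate',dep(258,290),dep(365,290))
```

```text
plate keeper [[-35.96  75.94 -42.  ]
 [ 35.75  76.36 -42.  ]]
plate pin [[-35.68 -64.39 -42.  ]
 [ 35.38 -64.76 -42.  ]]
flare 0.0 [[-20.74  72.75   0.  ]
 [ 20.63  72.83   0.  ]]
flare 0.022 [[-18.47  69.21  22.  ]
 [ 17.95  69.28  22.  ]]
flare 0.029 [[-17.75  68.08  29.  ]
 [ 17.1   68.15  29.  ]]
bar top far [[-9.18 62.8  72.  ]
 [ 8.77 62.92 72.  ]] near [[ -8.81 -13.34  72.  ]
 [  9.55 -13.45  72.  ]]
depth: keeper plate [-34.88  77.23 -41.8 ] [ 32.47  78.34 -40.62] bar [-0.07 60.22 74.42] [ 0.07 16.15 73.41] [  0.14 -14.04  73.97]
pin plate [-33.13 -66.88 -40.98] [ 31.11 -67.65 -41.84]
```

```bash
python3 bt.py "(1.1,-37,20)" "(1.1,-37,1)"
```

```text
bar in seat mm [  1.132 -36.62   56.907] tool axes in seat
 [[-0.004  1.     0.018]
 [ 1.     0.004 -0.016]
 [-0.016  0.018 -1.   ]] [-0.724 -1.431 -2.049]
(1.1,-37,20) [ 0.007 -0.023  1.23 ]
(1.1,-37,1) [ 0.016 -0.034  1.863]
```

```bash
python3 -m pendant '{"gripper":[-1,-1,-1,-1,-1,-1,-1,-1,-1],"dp":[[0,-0.01,0.4],[0,-0.02,0.8],[0,-0.02,1.1],[0.01,-0.02,1.3],[0.01,-0.03,1.5],[0.01,-0.03,1.7],[0.02,-0.03,1.86],[0.02,-0.03,1.86],[0.02,-0.03,1.86]],"roll":[0,0,0,0,0,0,0,0,0]}'
python3 - <<'E'
from h import *
cam('wrist','wrist6');cam('top','top6')
E
python3 bt.py "(1.1,-37,0)" "(1.1,0,1)"
```

```text
clock: 16.4
position: [0.4641, -0.3666, 0.1006]
tcp_rot: [1.901, 1.921, 0.517]
force: [0.3, 0.6, -2.2]
grip_width: 0.196
bar in seat mm [  1.447 -37.243   1.412] tool axes in seat
 [[-0.004  1.     0.018]
 [ 1.     0.004 -0.016]
 [-0.016  0.018 -1.   ]] [-0.474  0.545 -2.853]
(1.1,-37,0) [ 0.009 -0.012  0.047]
(1.1,0,1) [ 1.242 -0.007 -0.007]
```

View pics/wrist6.png

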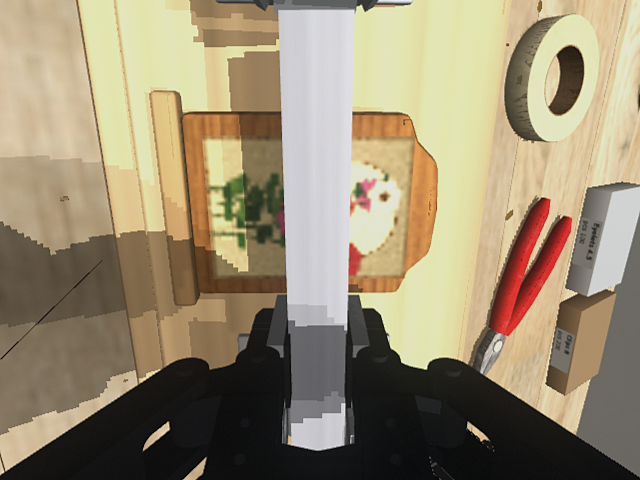

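Run:
```python
from h import *
from bt import S,seat
np.set_printoptions(precision=1,suppress=True)
d=load('wrist'); W=pts(d)
f=lambda r0,r1,c0,c1: np.nanmedian((W[r0:r1,c0:c1].reshape(-1,3)-seat)@S,0)*1000
print('bar top',f(20,40,300,330),f(180,200,300,330),f(270,290,300,330),'plaque',f(150,180,230,270),f(250,270,380,400),'keeper roof front',f(2,8,290,345),'bed',f(60,90,380,440))
```

```text
bar top [-0.9 57.8 18.6] [-0.6 18.8 18. ] [-0.9 -8.  17.6] plaque [-25.1  17.9 -30.9] [ 30.8 -21.3 -30.9] keeper roof front [  0.4  69.9 -17.8] bed [ 37.1  50.8 -45.5]
```

```bash
python3 -m pendant '{"gripper":[-1,-1,-1,-1,-1,-1,-1,-1,-1,-1],"dp":[[0,-0.01,0.07],[0.1,-0.01,0.07],[0.3,-0.01,0.07],[0.5,-0.01,0.06],[0.7,-0.01,0.06],[0.9,-0.01,0.06],[1.05,-0.01,0.05],[1.15,-0.01,0.05],[1.15,-0.01,0.05],[1.15,-0.01,0.05]],"roll":[0,0,0,0,0,0,0,0,0,0]}' ; python3 bt.py "(1.1,0,0)"
```

```text
clock: 17.5
position: [0.4646, -0.3316, 0.099]
tcp_rot: [1.9, 1.922, 0.519]
force: [-2.3, 3.0, 0.7]
grip_width: 0.199
bar in seat mm [ 1.159 -2.009 -0.674] tool axes in seat
 [[-0.004  1.     0.018]
 [ 1.     0.004 -0.015]
 [-0.015  0.018 -1.   ]] [-2.339  3.021  0.694]
(1.1,0,0) [ 0.067 -0.001 -0.023]
```

```bash
python3 -m pendant '{"gripper":[-1,-1,-1,-1],"dp":[[0.06,0,0],[0.12,0,0],[0.15,0,0],[0.15,0,0]],"roll":[0,0,0,0]}' ; python3 bt.py "(1.1,0,0)"
python3 - <<'E'
from h import *
cam('wrist','wrist7');cam('top','top7')
E
```

```text
clock: 17.9
position: [0.4644, -0.3293, 0.0994]
tcp_rot: [1.901, 1.918, 0.515]
force: [0.0, -4.5, -3.9]
grip_width: 0.203
bar in seat mm [ 1.209  0.231 -0.262] tool axes in seat
 [[-0.003  1.     0.019]
 [ 1.     0.003 -0.019]
 [-0.019  0.019 -1.   ]] [ 0.006 -4.454 -3.896]
(1.1,0,0) [-0.008 -0.003 -0.009]
```

View pics/wrist7.png

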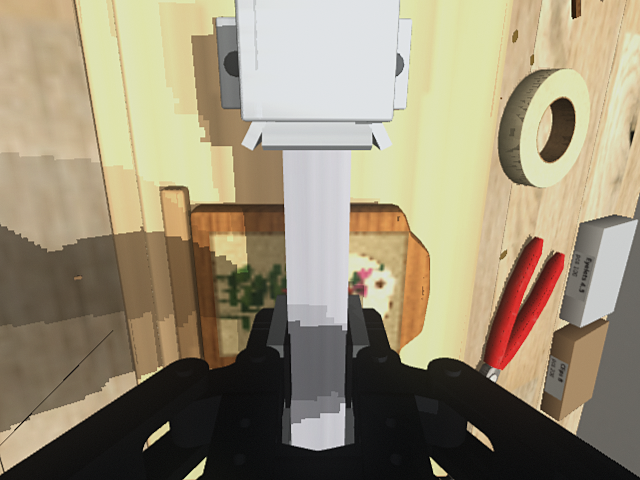

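```bash
python3 -m pendant '{"gripper":[-0.2,-0.2,-0.2,-0.2,-0.2,-0.2,-0.2,-0.2,-0.2],"dp":[[0,0,0],[0,0,0],[0,0,0],[0,0,0],[0,0,-0.7],[0,0,-1.4],[0,0,-2],[0,0,-2.4],[0,0,-2.4]],"roll":[0,0,0,0,0,0,0,0,0]}' ; python3 bt.py
python3 - <<'E'
from h import *
cam('wrist','wrist8');cam('top','top8')
E
```

```text
clock: 18.9
position: [0.4274, -0.3293, 0.1628]
tcp_rot: [1.899, 1.915, 0.514]
force: [-0.5, -0.3, 0.0]
grip_width: 0.403
bar in seat mm [ 0.869  0.717 73.154] tool axes in seat
 [[-0.003  1.     0.021]
 [ 1.     0.004 -0.021]
 [-0.021  0.021 -1.   ]] [-0.472 -0.341  0.003]
```

View pics/wrist8.png

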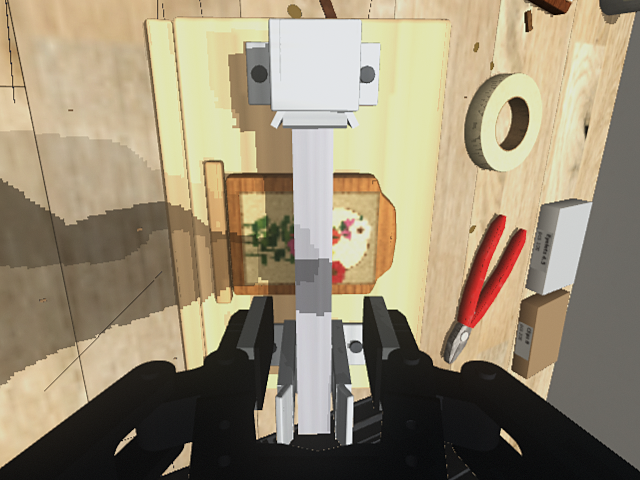

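```bash
cat > bp.py <<'E'
from h import *
from bt import S,seat,n
np.set_printoptions(precision=2,suppress=True)
d=load('wrist'); K=d['mtx'];T=d['cam_to_world']; W=pts(d)
def on(uv,h):
    uv=np.atleast_2d(uv).astype(float); r=np.c_[(uv[:,0]-K[0,2])/K[0,0],(uv[:,1]-K[1,2])/K[1,1],np.ones(len(uv))]@T[:3,:3].T
    p0=seat+h*n; return ((T[:3,3]+r*(((p0-T[:3,3])@n)/(r@n))[:,None]-seat)@S)*1000
f=lambda r0,r1,c0,c1: np.nanmedian((W[r0:r1,c0:c1].reshape(-1,3)-seat)@S,0)*1000
E
python3 - <<'E'
from bp import *
print('bar top',f(135,150,300,325),f(200,220,300,325),f(320,340,305,320),f(400,420,305,320),'plaque',f(200,230,235,260),f(210,230,355,375),'bed',f(60,90,400,430),f(60,90,190,220))
print('bar edges',on([(293,140),(333,140),(299,350),(330,350),(302,433),(330,433)],.015))
print('bed edges',on([(150,100),(176,60),(446,60),(300,18)],-.045), 'plaque y',on([(300,175),(300,294)],-.03),'keeper top',on([(270,20),(360,20),(270,108),(360,108)],.029))
E
python3 - <<'E'
import cv2
a=cv2.imread('pics/wrist8.png'); cv2.imwrite('pics/w8b.png',cv2.resize(a[290:460,220:420],None,fx=4,fy=4,interpolation=cv2.INTER_CUBIC))
E
```

```text
bar top [-1.28 60.99 14.52] [-1.34 30.37 14.51] [ -1.46 -33.33  14.43] [ -1.56 -84.18  14.36] plaque [-38.42  14.99 -31.07] [ 29.47  11.87 -30.88] bed [ 56.04  90.97 -45.57] [-59.78  90.96 -45.53]
bar edges [[ -9.57  61.89  15.  ]
 [  7.89  61.9   15.  ]
 [ -8.25 -45.09  15.  ]
 [  7.89 -45.28  15.  ]
 [ -7.22 -99.68  15.  ]
 [  8.56 -99.97  15.  ]]
bed edges [[-90.97  77.41 -45.  ]
 [-74.37  98.03 -45.  ]
 [ 72.71  98.64 -45.  ]
 [ -7.05 118.79 -45.  ]] plaque y [[ -7.67  38.09 -30.  ]
 [ -8.5  -35.62 -30.  ]] keeper top [[-16.8  106.69  29.  ]
 [ 16.46 106.88  29.  ]
 [-17.87  75.67  29.  ]
 [ 17.57  75.74  29.  ]]
```

View pics/w8b.png

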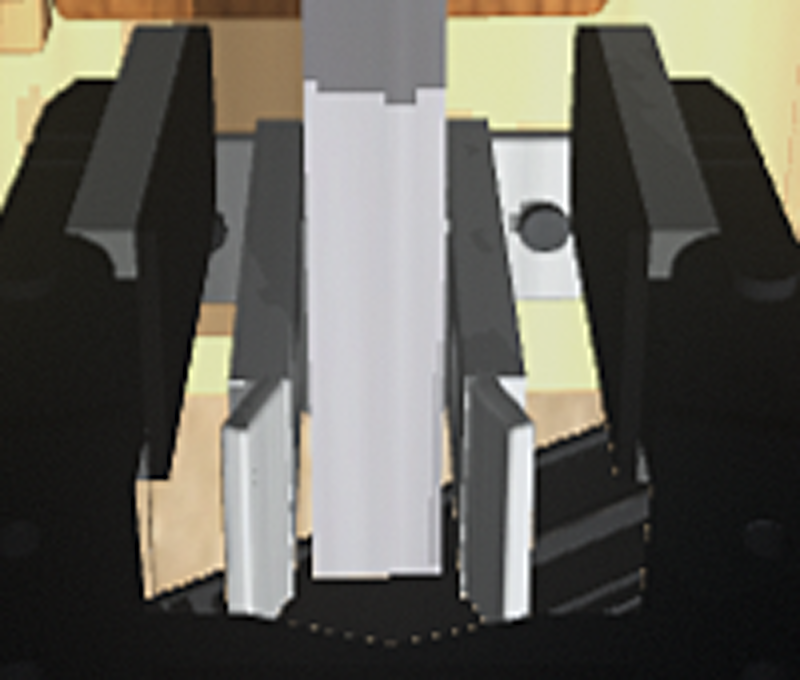

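```bash
python3 to.py "(.40,-.28,.30)" "(.40,-.1,.38)" "(.37,-.01,.38)" "(.30,-.01,.38)"
```

```text
(.40,-.28,.30) [ 1.526  1.636 -4.462]
(.40,-.1,.38) [ 7.478  3.09  -6.824]
(.37,-.01,.38) [10.482  2.272 -7.38 ]
(.30,-.01,.38) [10.491  0.274 -8.585]
```

```bash
python3 -m pendant '{"gripper":[-0.2,-0.2,0.3,0.3,0.3,0.3,0.3,0.3,0.3,0.3,0.3,0.3,0.3,0.3,0.3],"dp":[[0.5,0.5,-1.5],[1,1.1,-3],[1.5,1.6,-4.4],[3,2,-5],[4.5,2.4,-5.6],[6,2.8,-6.2],[7.5,3.1,-6.8],[9,2.7,-7.1],[10.5,2.3,-7.4],[10.5,1.2,-8],[10.5,0.3,-8.6],[10.5,-0.5,-9],[10.5,-0.5,-9],[10.5,-0.5,-9],[10.5,-0.5,-9]],"roll":[0,0,0,8,16,24,32,40,48,56,64,72,80,88,96]}'; python3 st.py
```

```text
clock: 20.5
position: [0.3928, 0.015, 0.1398]
tcp_rot: [-2.578, 0.053, -0.548]
force: [-0.1, 0.3, -0.2]
grip_width: 0.649
q [ 0.2696 -0.2988  0.1409  2.4482 -0.7527  0.9325 -0.7579] t 20.5 p [0.3928 0.015  0.1398] F [-0.1184  0.2764 -0.2152] gw 0.6491724896642648
tilt 37.47057523845955 tilt az 50.011262318730914 x az -8.51318711761754
[[ 0.9182  0.0641  0.391 ]
 [-0.1374 -0.874   0.4661]
 [ 0.3716 -0.4817 -0.7937]]
```

```bash
python3 to.py "(.45,.1,.3)" "(.36,.30,.45)" "(.30,.36,.45)"
```

```text
(.45,.1,.3) [ 3.346 -4.927 -2.17 ]
(.36,.30,.45) [  1.533 -13.355  -4.204]
(.30,.36,.45) [ -0.578 -15.231  -4.054]
```

```bash
python3 -m pendant '{"gripper":[0.3,0.3,0.3,0.3,0.3,0.3,0.3,0.3,0.3,0.3,0.3,0.3],"dp":[[1,-1.5,-0.7],[2.2,-3.2,-1.5],[3.3,-4.9,-2.2],[3,-6.5,-2.6],[2.6,-8,-3],[2.2,-9.6,-3.4],[1.9,-11.2,-3.8],[1.5,-13.3,-4.2],[0.5,-14.3,-4.1],[-0.6,-15.2,-4],[-0.6,-15.2,-4],[-0.6,-15.2,-4]],"roll":[0,0,0,0,0,0,0,0,0,0,0,0]}'; python3 st.py; python3 to.py "s['position']-[.064*1.5,.077*1.5,0]"
```

```text
clock: 21.7
position: [0.4357, 0.3272, 0.2606]
tcp_rot: [-2.595, 0.056, -0.477]
force: [-0.1, -0.6, -0.8]
grip_width: 0.644
q [-0.7291 -0.2985  0.1444  2.1707 -0.254   0.6965 -2.0449] t 21.7 p [0.4357 0.3272 0.2606] F [-0.1445 -0.5653 -0.7943] gw 0.6443275009605799
tilt 35.435451605448975 tilt az 53.60744836099831 x az -7.684346266935418
[[ 0.9378  0.0479  0.344 ]
 [-0.1265 -0.8753  0.4667]
 [ 0.3234 -0.4812 -0.8148]]
s['position']-[.064*1.5,.077*1.5,0] [-2.514  3.217 -2.898]
```

```bash
python3 -m pendant '{"gripper":[0.3,0.3],"dp":[[-2.5,3.2,-2.9],[-2.5,3.2,-2.9]],"roll":[0,0]}' >/dev/null; python3 st.py; python3 to.py "s['position']-[.09,.115,0]"
```

```text
q [-0.6577 -0.2994  0.2028  2.3002 -0.4414  0.6991 -1.7981] t 21.9 p [0.4039 0.283  0.1914] F [ 1.2034 -0.8223 -0.7103] gw 0.6495247570968491
tilt 33.620432246011866 tilt az 62.50468056454768 x az -6.896599966330081
[[ 0.9667  0.0145  0.2556]
 [-0.1169 -0.8632  0.4911]
 [ 0.2278 -0.5047 -0.8327]]
s['position']-[.09,.115,0] [-2.452  3.265 -2.65 ]
```

```bash
python3 to.py "(.36,.42,.33)" "(.22,.52,.42)"
```

```text
(.36,.42,.33) [-0.896 -6.295 -1.977]
(.22,.52,.42) [ -5.113 -10.754  -4.031]
```

```bash
python3 -m pendant '{"gripper":[0.3,0.3,0.3,0.3,0.3,0.3,0.3,0.3,0.3],"dp":[[-0.2,-1.5,-0.4],[-0.4,-3,-0.9],[-0.6,-4.6,-1.5],[-0.9,-6.3,-2],[-2,-7.5,-2.5],[-3.2,-8.6,-3],[-4.3,-9.7,-3.5],[-5.1,-10.8,-4],[-5.1,-10.8,-4]],"roll":[0,0,0,0,0,0,0,0,0]}' >/dev/null; python3 st.py; python3 to.py "s['position']-[.05,.14,0]"
```

```text
q [-0.566  -0.3    -0.5391  1.8064 -0.1714  1.0162 -2.6907] t 22.8 p [0.2217 0.5323 0.4205] F [ 0.3507 -0.6929  0.8607] gw 0.6512174087241995
tilt 33.146287146705916 tilt az 64.08718624797523 x az -5.612378759562917
[[ 0.9706  0.0288  0.2389]
 [-0.0954 -0.8655  0.4918]
 [ 0.221  -0.5001 -0.8373]]
s['position']-[.05,.14,0] [-1.173  3.991 -2.693]
```

```bash
python3 -m pendant '{"gripper":[0.3,0.3,0.3,0.3],"dp":[[0,0,0],[0,0,0],[-0.6,2,-1.35],[-1.2,4,-2.7]],"roll":[-9,-18,-27,-36]}' >/dev/null; python3 st.py; python3 to.py "s['position']-[.05,.14,0]"
```

```text
q [-0.9851 -0.2948 -0.2142  1.8397 -0.0165  1.0264 -2.4582] t 23.2 p [0.2189 0.5173 0.4157] F [-0.2288 -0.0218  0.4579] gw 0.6519094920388199
tilt 32.398098198630535 tilt az 64.11862290550869 x az 13.318305957063856
[[ 0.9032  0.36    0.2339]
 [ 0.2138 -0.8497  0.4821]
 [ 0.3722 -0.3854 -0.8443]]
s['position']-[.05,.14,0] [-2.503  3.365 -2.639]
```

```bash
python3 -m pendant '{"gripper":[0.3,0.3],"dp":[[-2.5,3.4,-2.6],[-2.5,3.4,-2.6]],"roll":[-9,-18]}' >/dev/null; python3 st.py; python3 to.py "s['position']-[.05,.14,0]"
```

```text
q [-1.0425 -0.297  -0.1739  1.88   -0.0308  1.0326 -2.3445] t 23.4 p [0.2034 0.5088 0.3891] F [-3.4107  0.1321  0.6917] gw 0.6484926646388134
tilt 29.91681175795391 tilt az 67.25829202136902 x az 21.12174547911798
[[ 0.8665  0.4605  0.1928]
 [ 0.3347 -0.8224  0.46  ]
 [ 0.3704 -0.334  -0.8668]]
s['position']-[.05,.14,0] [-3.006  3.071 -2.468]
```

```bash
python3 -m pendant '{"gripper":[0.3,0.3,0.3],"dp":[[-3,3.1,-2.5],[-3,3.1,-2.5],[-3,3.1,-2.5]],"roll":[0,0,0]}' >/dev/null; python3 st.py; python3 to.py "s['position']-[.05,.14,0]" "s['position']-[.05,.14,-.08]"
```

```text
q [-1.1238 -0.3008 -0.0629  1.9877 -0.0854  1.0071 -2.2891] t 23.7 p [0.1963 0.4815 0.3255] F [0.1131 0.3804 0.5638] gw 0.6561248470336593
tilt 25.86512571367319 tilt az 75.11884774070873 x az 22.298858039564347
[[ 0.8879  0.4462  0.112 ]
 [ 0.3641 -0.8304  0.4216]
 [ 0.2812 -0.3336 -0.8998]]
s['position']-[.05,.14,0] [-3.179  3.132 -2.154]
s['position']-[.05,.14,-.08] [-2.429  2.242 -4.554]
```

Run:
```python
from h import *
np.set_printoptions(precision=2,suppress=True)
d=cam('scene','scene9'); W=pts(d)
for u,v in ((635,60),(625,110),(612,150),(635,150),(560,10),(530,10),(600,200)):
    print((u,v),W[v,u],d['color'][v,u])
m=np.isfinite(W[...,0])&(W[...,1]<-.3)&(W[...,2]>.3)&(W[...,0]<.8); v,u=np.where(m); print(len(u)); 
if len(u): print(np.percentile(W[m],[0,5,50,95,100],axis=0))
```

```text
(635, 60) [-0.05 -0.08  0.72] [67 67 45]
(625, 110) [-0.07 -0.06  0.68] [50 51 36]
(612, 150) [-0.07 -0.07  0.63] [48 45 31]
(635, 150) [-0.08 -0.09  0.63] [50 50 33]
(560, 10) [ 0.95 -1.11  0.46] [12 30 35]
(530, 10) [ 0.96 -0.98  0.47] [18 16 18]
(600, 200) [-0.07 -0.07  0.57] [53 51 36]
0
```

View pics/scene9.png

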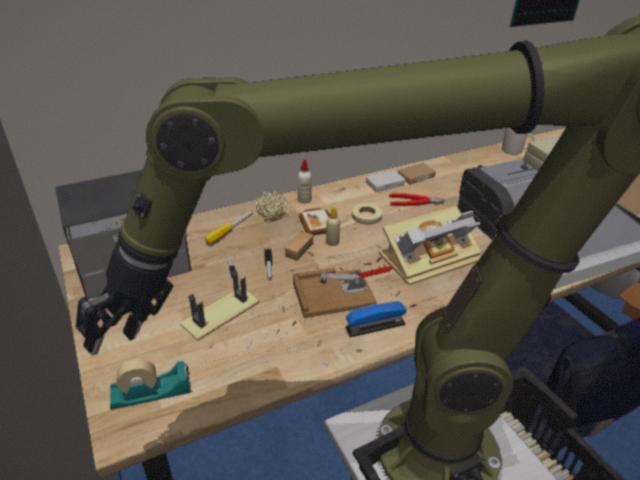

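```bash
python3 to.py "(.32,.40,.42)" "(.46,.22,.46)" "(.5,0,.5)" "(.44,-.24,.5)" "(.28,-.42,.5)" "(.08,-.51,.5)" "(-.09,-.52,.5)"
```

```text
(.32,.40,.42) [ 3.552  2.545 -3.79 ]
(.46,.22,.46) [ 5.953  9.154 -6.972]
(.5,0,.5) [  4.887  15.454 -11.035]
(.44,-.24,.5) [  0.246  21.324 -14.498]
(.28,-.42,.5) [ -6.676  24.083 -17.485]
(.08,-.51,.5) [-13.728  23.746 -19.384]
(-.09,-.52,.5) [-18.933  21.596 -20.095]
```

```bash
python3 -m pendant '{"gripper":[0.3,0.3,0.3,0.3,0.3,0.3,0.3,0.3,0.3,0.3,0.3,0.3,0.3,0.3,0.3,0.3,0.3,0.3,0.3],"dp":[[1.2,0.8,-1.2],[2.4,1.7,-2.5],[3.5,2.5,-3.8],[4.1,4.1,-4.6],[4.7,5.8,-5.4],[5.3,7.5,-6.2],[5.95,9.15,-7],[5.8,10.4,-7.8],[5.5,11.7,-8.6],[5.2,13,-9.4],[5,14.2,-10.2],[4.9,15.4,-11],[4,16.7,-11.8],[3.1,17.9,-12.5],[2.2,19,-13.2],[1.3,20.2,-13.9],[0.2,21.3,-14.5],[-1.3,22,-15.2],[-2.8,22.6,-15.9]],"roll":[0,0,0,0,0,0,0,0,0,0,0,0,0,0,0,0,0,0,0]}' >/dev/null; python3 st.py; python3 to.py  "(.28,-.42,.5)" "(.08,-.51,.5)" "(-.09,-.52,.5)"
```

```text
q [-0.0443  0.1918  1.0755  1.2716 -0.524   2.0526 -0.2786] t 25.65 p [ 0.391  -0.2964  0.5001] F [-0.2993 -0.4437  0.0447] gw 0.6504813432506209
tilt 24.69441394317114 tilt az 76.41196615832008 x az 21.69733207354651
[[ 0.898   0.4289  0.0982]
 [ 0.3573 -0.8411  0.4061]
 [ 0.2567 -0.3296 -0.9085]]
(.28,-.42,.5) [-4.796  1.881 -2.033]
(.08,-.51,.5) [-11.855   1.545  -3.906]
(-.09,-.52,.5) [-17.063  -0.605  -4.598]
```

```bash
python3 -m pendant '{"gripper":[0.3,0.3,0.3,0.3,0.3,0.3,0.3,0.3,0.3,0.3,0.3],"dp":[[-1.2,0.5,-0.5],[-2.4,1,-1],[-3.6,1.4,-1.5],[-4.8,1.9,-2],[-6.2,1.8,-2.4],[-7.6,1.75,-2.8],[-9,1.7,-3.2],[-10.4,1.6,-3.6],[-11.8,1.5,-3.9],[-13.3,1,-4.1],[-14.8,0.3,-4.3]],"roll":[0,0,0,0,0,0,0,0,0,0,0]}' >/dev/null; python3 st.py; python3 to.py "s['position']+[0,0,.25]" "s['position']+[-.02,-.1,.25]"
```

```text
q [ 1.9381  0.3291 -1.0115  1.1896 -0.0628  2.0513 -0.2529] t 26.75 p [ 0.2252 -0.4263  0.4741] F [ 0.3601 -0.9653 -1.4385] gw 0.6464862971417163
tilt 24.797750734763895 tilt az 76.49713002491026 x az 21.805502438283867
[[ 0.897   0.431   0.0979]
 [ 0.3589 -0.8396  0.4078]
 [ 0.258  -0.3307 -0.9078]]
s['position']+[0,0,.25] [ 2.15  -2.756 -7.565]
s['position']+[-.02,-.1,.25] [ 0.356 -0.244 -8.99 ]
```

```bash
python3 to.py "(.1,-.5,.46)" "(-.05,-.52,.46)"
```

```text
(.1,-.5,.46) [-4.748  0.421 -0.984]
(-.05,-.52,.46) [-9.473 -1.175 -1.745]
```

```bash
python3 -m pendant '{"gripper":[0.3,0.3,0.3,0.3,0.3,0.3,0.3],"dp":[[-1.6,0.1,-0.3],[-3.2,0.3,-0.6],[-4.7,0.4,-1],[-6.3,-0.1,-1.2],[-7.9,-0.7,-1.5],[-9.5,-1.2,-1.7],[-9.5,-1.2,-3]],"roll":[0,0,0,0,0,0,0]}' >/dev/null; python3 st.py; python3 to.py "s['position']+[0,0,.25]" "s['position']+[-.02,-.1,.25]"
```

```text
q [ 1.7084  0.2936 -0.0774  1.1774 -0.0586  2.0517  0.4574] t 27.45 p [-0.0453 -0.5141  0.4284] F [-0.1012  0.0341  0.0982] gw 0.651024467542104
tilt 22.23275691410682 tilt az 75.29391244221081 x az 21.65850675737238
[[ 0.9033  0.4182  0.0961]
 [ 0.3587 -0.8587  0.366 ]
 [ 0.2355 -0.2961 -0.9257]]
s['position']+[0,0,.25] [ 1.963 -2.468 -7.714]
s['position']+[-.02,-.1,.25] [ 0.165  0.116 -8.998]
```

Good pose; now short upward/outward pushes.

```bash
python3 -m pendant '{"gripper":[0.3,0.3],"dp":[[0.8,-0.8,-8.6],[0.8,-0.8,-8.6]],"roll":[0,0]}' | sed -n 2,3p; python3 -m pendant '{"gripper":[0.3,0.3],"dp":[[0.8,-0.8,-8.6],[0.8,-0.8,-8.6]],"roll":[0,0]}' | sed -n 2,3p; python3 st.py;python3 to.py "s['position']+[0,0,.25]" "s['position']+[-.02,-.1,.25]"
```

```text
position: [-0.0383, -0.5201, 0.4552]
tcp_rot: [-2.782, -0.585, -0.23]
position: [-0.0357, -0.5219, 0.4832]
tcp_rot: [-2.84, -0.598, -0.214]
q [ 1.7296  0.2463 -0.121   1.1033 -0.063   2.0533  0.4308] t 27.85 p [-0.0357 -0.5219  0.4832] F [ 0.2413 -0.1155  0.4302] gw 0.6500480490789419
tilt 15.69172076532291 tilt az 69.49821137520868 x az 22.699414359937
[[ 0.9059  0.4127  0.0947]
 [ 0.379  -0.8901  0.2533]
 [ 0.1889 -0.1936 -0.9627]]
s['position']+[0,0,.25] [ 1.574 -1.613 -8.023]
s['position']+[-.02,-.1,.25] [-0.293  1.078 -8.93 ]
```

```bash
python3 -m pendant '{"gripper":[0.3,0.3],"dp":[[-0.5,0,-8.6],[-0.5,0,-8.6]],"roll":[0,0]}' | sed -n 2,3p; python3 -m pendant '{"gripper":[0.3,0.3],"dp":[[-0.5,0,-8.6],[-0.5,0,-8.6]],"roll":[0,0]}' | sed -n 2,3p;  python3 -m pendant '{"gripper":[0.3,0.3],"dp":[[-0.5,0,-8.6],[-0.5,0,-8.6]],"roll":[0,0]}' | sed -n 2,3p; python3 st.py
```

```text
position: [-0.0434, -0.5322, 0.5082]
tcp_rot: [-2.899, -0.61, -0.197]
position: [-0.0512, -0.538, 0.5338]
tcp_rot: [-2.956, -0.619, -0.178]
position: [-0.0584, -0.5393, 0.5604]
tcp_rot: [-3.013, -0.627, -0.158]
q [ 1.7501  0.2174 -0.0956  0.9584 -0.0684  2.053   0.4664] t 28.45 p [-0.0584 -0.5393  0.5604] F [ 0.9298 -0.468   0.2604] gw 0.6516306856576437
tilt 6.824818012628689 tilt az 42.08889902828155 x az 23.39549078992863
[[ 0.9119  0.4007  0.0882]
 [ 0.3945 -0.9154  0.0797]
 [ 0.1126 -0.0378 -0.9929]]
```

```bash
python3 -m pendant '{"gripper":[0.3,0.3],"dp":[[-0.8,0,-8.6],[-0.8,0,-8.6]],"roll":[0,0]}' | sed -n 2,3p; python3 -m pendant '{"gripper":[0.3,0.3],"dp":[[-0.8,0,-8.6],[-0.8,0,-8.6]],"roll":[0,0]}' | sed -n 2,3p; python3 st.py; python3 to.py "(.14,-.50,.5)" "(.42,-.36,.45)" "(.5,-.12,.38)" "(.60,0,.30)" "(.64,.06,.25)"
```

```text
position: [-0.0683, -0.5377, 0.5871]
tcp_rot: [-3.069, -0.635, -0.136]
position: [-0.078, -0.5322, 0.6152]
tcp_rot: [3.025, 0.622, 0.108]
q [ 1.7983  0.1781 -0.1041  0.8843 -0.0723  2.053   0.4967] t 28.85 p [-0.078  -0.5322  0.6152] F [-0.2484  0.4919  0.7558] gw 0.6531234773978948
tilt 4.954501722804851 tilt az -24.638503564099484 x az 23.359399849226886
[[ 0.9165  0.3923  0.0785]
 [ 0.3958 -0.9176 -0.036 ]
 [ 0.0579  0.0641 -0.9963]]
(.14,-.50,.5) [6.863 1.619 4.357]
(.42,-.36,.45) [17.168  0.892  6.582]
(.5,-.12,.38) [22.644 -5.553  8.828]
(.60,0,.30) [27.127 -8.087 11.602]
(.64,.06,.25) [29.045 -9.506 13.295]
```

```bash
python3 -m pendant '{"gripper":[0.3,0.3,0.3,0.3,0.3,0.3,0.3,0.3,0.3,0.3,0.3,0.3,0.3,0.3,0.3,0.3,0.3,0.3,0.3,0.3],"dp":[[1.5,0.4,1],[3,0.8,2],[4.5,1.2,3],[6,1.5,3.9],[7.5,1.6,4.5],[9,1.5,4.8],[10.5,1.4,5.1],[12,1.3,5.4],[13.5,1.2,5.8],[15,1.1,6.1],[16.4,0.9,6.4],[17.5,0.4,6.7],[18.6,-0.9,7.1],[19.6,-2.1,7.6],[20.6,-3.3,8],[21.6,-4.5,8.5],[22.6,-5.5,8.8],[23.8,-6.1,9.5],[24.9,-6.8,10.2],[26,-7.4,10.9]],"roll":[0,0,0,4,8,12,16,20,24,28,32,36,40,44,44,44,44,44,44,44]}' >/dev/null; python3 st.py; python3 to.py "(.64,.065,.25)" "(.65,.074,.14)"
```

```text
q [ 0.8614  0.1709 -0.9816  1.5622  0.1902  1.4102 -2.0647] t 30.85 p [ 0.576  -0.0302  0.3203] F [ 0.0032 -0.8322  0.0818] gw 0.6505446795264614
tilt 5.059943357548337 tilt az -25.149516774993216 x az -20.742430908128764
[[ 0.9316 -0.3547  0.0798]
 [-0.3528 -0.9349 -0.0375]
 [ 0.0879  0.0068 -0.9961]]
(.64,.065,.25) [ 0.663 -3.739  2.385]
(.65,.074,.14) [ 0.545 -4.162  6.052]
```

```bash
python3 -m pendant '{"gripper":[0.3,0.3,0.3,0.3,0.3,0.3,0.3,0.3],"dp":[[0.3,-1.3,0.8],[0.5,-2.6,1.6],[0.66,-3.7,2.4],[0.6,-3.9,3.5],[0.6,-4,4.7],[0.55,-4.15,6],[0.55,-4.15,6],[0.55,-4.15,6]],"roll":[0,0,0,0,0,0,0,0]}' >/dev/null
python3 - <<'E'
from h import *
cam('wrist','wrist10')
E
python3 st.py
```

```text
q [ 0.5198  0.5019 -0.9154  1.609   0.4914  1.1831 -2.4345] t 31.7 p [0.6507 0.0737 0.1435] F [-0.477   0.3065  0.3125] gw 0.6494611727876166
tilt 5.156394059679625 tilt az -24.343985464114542 x az -20.765428874026654
[[ 0.9313 -0.355   0.0819]
 [-0.3531 -0.9348 -0.037 ]
 [ 0.0897  0.0056 -0.996 ]]
```

View pics/wrist10.png

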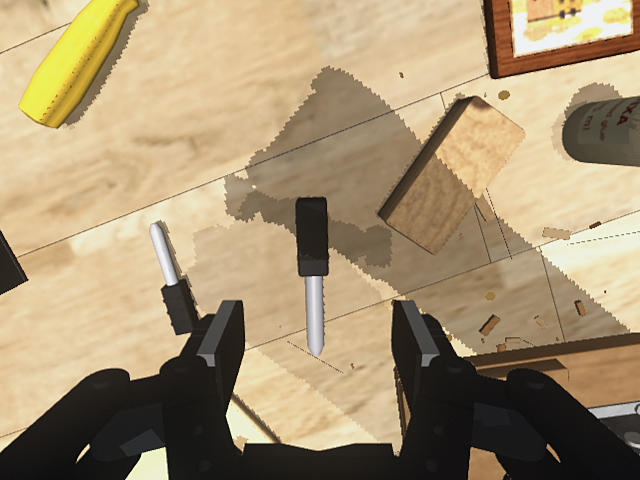

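Run:
```python
from h import *
np.set_printoptions(precision=4,suppress=True)
d=load('wrist'); s=ctrl.sense(); M=R.from_rotvec(s['tcp_rot']).as_matrix()
c=d['color'].astype(int)
m=np.zeros((480,640),np.uint8); m[190:285,285:340]=(c[190:285,285:340].max(-1)<55)
n,l,st,cc=cv2.connectedComponentsWithStats(m); i=1+np.argmax(st[1:,4]); print(st[i],cc[i])
v,u=np.where(l==i); P=cast(d,np.c_[u,v],.020)[:,:2]; r=cv2.minAreaRect((P*1000).astype(np.float32)); print('black rect (z=.02)',r)
tip=cast(d,[[316,356]],.010)[0]; a=cast(d,[[299,274],[327,276],[299,199],[327,199]],.020); print(a.tolist(),'tip',tip)
g=a.mean(0); g2=cast(d,[[314.5,277]],.012)[0]
print('top centre',g,'tip - ',np.linalg.norm((tip-g)[:2]),'az',np.degrees(np.arctan2(*(g-tip)[1::-1])))
```

```text
[ 296  197   33   79 2023] [312.0015 230.5526]
black rect (z=.02) ((658.1644287109375, 73.33151245117188), (19.588035583496094, 50.86372756958008), 70.99842834472656)
[[0.6383111637140445, 0.08998322309228785, 0.020000000000000018], [0.6305833709073396, 0.07356145089626202, 0.020000000000000018], [0.6836610324051203, 0.07222307776107965, 0.020000000000000018], [0.6774813407613702, 0.056002176100264554, 0.020000000000000018]] tip [0.5748 0.1024 0.01  ]
top centre [0.6575 0.0729 0.02  ] tip -  0.08776579491852078 az -19.616725763032367
```

```bash
python3 to.py "(.6607,.0718,.06)" "(.6607,.0718,.018)"
```

```text
(.6607,.0718,.06) [ 0.083 -0.073  2.803]
(.6607,.0718,.018) [-0.043 -0.081  4.197]
```

```bash
python3 -m pendant '{"gripper":[0.3,0.3,0.3,0.3,0.3,0.3,-1,-1,-1,-1,-1],"dp":[[0.08,-0.07,1.4],[0.08,-0.07,2.8],[0.03,-0.08,3.5],[-0.04,-0.08,4.2],[-0.04,-0.08,4.2],[-0.04,-0.08,4.2],[-0.04,-0.08,4.2],[-0.04,-0.08,4.2],[-0.04,-0.08,4.2],[-0.04,-0.08,4.2],[-0.04,-0.08,4.2]],"roll":[0,0,0,0,0,0,0,0,0,0,0]}' >/dev/null; python3 st.py; python3 to.py "s['position']+[0,0,.15]" "(.60,.03,.40)" "(.56,.0,.58)"
```

```text
q [ 0.4469  0.6482 -0.8195  1.6761  0.6221  1.0027 -2.5226] t 32.8 p [0.6621 0.0719 0.02  ] F [-0.7054  0.2122  6.5628] gw 0.21679955723682515
tilt 5.319714254508852 tilt az -23.68747082446869 x az -20.778871589085515
[[ 0.9309 -0.3552  0.0849]
 [-0.3532 -0.9348 -0.0372]
 [ 0.0926  0.0047 -0.9957]]
s['position']+[0,0,.15] [ 0.463  0.023 -4.978]
(.60,.03,.40) [ -0.261   2.1   -12.734]
(.56,.0,.58) [ -0.594   3.536 -18.785]
```

```bash
python3 to.py "(.58,.06,.40)" "(.53,.055,.60)" "(.53,.055,.70)"
```

```text
(.58,.06,.40) [ -1.235   1.402 -12.828]
(.53,.055,.60) [ -2.11    2.181 -19.602]
(.53,.055,.70) [ -1.802   2.196 -22.92 ]
```

```bash
python3 -m pendant '{"gripper":[-1,-1,-1,-1,-1,-1,-1,-1,-1,-1,-1,-1,-1,-1,-1,-1],"dp":[[0.1,0.05,-1.2],[0.1,0.1,-2.6],[0,0.2,-4.2],[-0.2,0.4,-5.8],[-0.5,0.7,-7.4],[-0.7,0.9,-9],[-1,1.2,-10.6],[-1.2,1.4,-12.2],[-1.4,1.6,-13.8],[-1.6,1.8,-15.4],[-1.8,2,-17],[-2,2.1,-18.4],[-2.1,2.2,-19.6],[-2,2.2,-21],[-1.8,2.2,-23],[-1.8,2.2,-23]],"roll":[0,0,0,-2,-4,-6,-8,-10,-12,-14,-16,-18,-20,-21,-21,-21]}' >/dev/null; python3 st.py; python3 to.py "s['position']+[.1,0,.22]"
```

```text
q [ 0.1613  0.1801 -0.4558  0.9106  0.1528  2.0241 -1.7932] t 34.4 p [0.5399 0.0547 0.6082] F [ 1.0131 -0.566  -2.222 ] gw 0.21240413531197191
tilt 4.051085743947021 tilt az -39.242511943206615 x az -0.27868255461260116
[[ 0.9985 -0.0073  0.0547]
 [-0.0049 -0.999  -0.0447]
 [ 0.055   0.0444 -0.9975]]
s['position']+[.1,0,.22] [ 3.731  0.301 -7.133]
```

```bash
for i in 1; do :; done; python3 -m pendant '{"gripper":[-1,-1],"dp":[[3.7,0.3,-7],[3.7,0.3,-7]],"roll":[0,0]}' | sed -n 2,3p; python3 -m pendant '{"gripper":[-1,-1],"dp":[[3.7,0.3,-7],[3.7,0.3,-7]],"roll":[0,0]}' | sed -n 2,3p; python3 -m pendant '{"gripper":[-1,-1],"dp":[[3,0.3,-8],[3,0.3,-8]],"roll":[0,0]}' | sed -n 2,3p; python3 st.py; python3 to.py "s['position']+[.05,0,.25]"
```

```text
position: [0.5551, 0.0483, 0.6111]
tcp_rot: [3.106, -0.016, 0.07]
position: [0.577, 0.0436, 0.6333]
tcp_rot: [3.106, -0.016, 0.133]
position: [0.585, 0.0406, 0.6593]
tcp_rot: [3.103, -0.013, 0.223]
q [-0.387   0.267   0.4023  0.6968 -0.0811  2.053  -1.6266] t 35.0 p [0.585  0.0406 0.6593] F [-1.0664  1.1297 -1.1314] gw 0.21603030643597365
tilt 8.410638576995945 tilt az -12.202562478082053 x az -0.3386000747944046
[[ 0.9897 -0.0102  0.143 ]
 [-0.0058 -0.9995 -0.0309]
 [ 0.1432  0.0298 -0.9892]]
s['position']+[.05,0,.25] [ 2.843  0.231 -8.005]
```

```bash
python3 -m pendant '{"gripper":[-1,-1],"dp":[[2,-0.4,-8],[2,-0.4,-8]],"roll":[0,0]}' | sed -n 2,3p; python3 -m pendant '{"gripper":[-1,-1],"dp":[[2.5,-0.4,-8],[2.5,-0.4,-8]],"roll":[0,0]}' | sed -n 2,3p; python3 -m pendant '{"gripper":[-1,-1],"dp":[[3,-0.4,-8],[3,-0.4,-8]],"roll":[0,0]}' | sed -n 2,3p;  python3 -m pendant '{"gripper":[-1,-1],"dp":[[4,-0.4,-8],[4,-0.4,-8]],"roll":[0,0]}' | sed -n 2,3p; python3 st.py
```

```text
position: [0.5782, 0.0444, 0.6874]
tcp_rot: [3.1, -0.009, 0.31]
position: [0.5721, 0.0475, 0.7151]
tcp_rot: [3.094, -0.007, 0.398]
position: [0.5668, 0.0503, 0.7418]
tcp_rot: [3.087, -0.005, 0.484]
position: [0.5659, 0.0524, 0.7668]
tcp_rot: [3.076, -0.004, 0.569]
q [-0.449   0.2323  0.4762  0.5116 -0.1029  2.053  -1.6413] t 35.8 p [0.5659 0.0524 0.7668] F [-0.2095 -0.9858  0.4048] gw 0.21355846779402932
tilt 20.972543377710096 tilt az -2.137715432801659 x az 0.007589472715148484
[[ 0.9338 -0.0047  0.3577]
 [ 0.0001 -0.9999 -0.0134]
 [ 0.3577  0.0125 -0.9338]]
```

```bash
python3 -m pendant '{"gripper":[-1,-1],"dp":[[4,-0.3,-8],[4,-0.3,-8]],"roll":[0,0]}' | sed -n 2,3p; python3 -m pendant '{"gripper":[-1,-1],"dp":[[4,-0.3,-8],[4,-0.3,-8]],"roll":[0,0]}' | sed -n 2,3p; python3 -m pendant '{"gripper":[-1,-1],"dp":[[4,-0.3,-8],[4,-0.3,-8]],"roll":[0,0]}' | sed -n 2,3p;  python3 -m pendant '{"gripper":[-1,-1],"dp":[[4,-0.3,-8],[4,-0.3,-8]],"roll":[0,0]}' | sed -n 2,3p; python3 st.py
```

```text
position: [0.56, 0.0532, 0.7918]
tcp_rot: [3.064, -0.002, 0.651]
position: [0.5495, 0.0535, 0.8169]
tcp_rot: [3.049, -0.002, 0.732]
position: [0.5351, 0.0536, 0.8418]
tcp_rot: [3.033, -0.001, 0.811]
position: [0.5173, 0.0534, 0.8662]
tcp_rot: [-3.012, -0.0, -0.888]
q [-0.5619  0.1781  0.6231  0.3631 -0.1326  2.0531 -1.6441] t 36.6 p [0.5173 0.0534 0.8662] F [-0.462  -0.8899 -0.7122] gw 0.2179079152612477
tilt 32.840770325006424 tilt az 0.1426837193852524 x az -0.01652109777085928
[[ 0.8402  0.0005  0.5423]
 [-0.0002 -1.      0.0014]
 [ 0.5423 -0.0013 -0.8402]]
```

```bash
python3 -m pendant '{"gripper":[-1,-1],"dp":[[3,-0.3,-8],[3,-0.3,-8]],"roll":[0,0]}' | sed -n 2,3p; python3 st.py
python3 - <<'E'
from bt import *
h=seat+S@[.0195-.0004,-.080+.0003,-.0005]; print('hole',h,'x axis',S[:,0])
E
```

```text
position: [0.4885, 0.053, 0.8905]
tcp_rot: [-2.986, -0.001, -0.96]
q [-0.7168  0.1351  0.7669  0.3628 -0.1216  2.0532 -1.6464] t 36.8 p [0.4885 0.053  0.8905] F [-1.1566  1.1282 -0.2728] gw 0.21332158571642476
tilt 35.630578439990686 tilt az 0.5053866706785377 x az -0.08659797643602402
[[ 0.8128  0.002   0.5825]
 [-0.0012 -1.      0.0051]
 [ 0.5825 -0.0049 -0.8128]]
hole [ 0.481 -0.409  0.107] x axis [0.866 0.009 0.5  ]
```

```bash
cat > pb.py <<'E'
import sys
from h import *
from bt import S,seat
np.set_printoptions(precision=3,suppress=True)
hole=seat+S@[.0195-.0004,-.080+.0003,-.0005]
off=np.array([-.0072,0,.0094]); ax=np.array([.9957,0,.093])
if __name__=='__main__':
    s=ctrl.sense(); M=R.from_rotvec(s['tcp_rot']).as_matrix(); c=s['position']+M@off
    print('t',s['clock'],'pin centre in hole mm',S.T@(c-hole)*1000,'pin axis',S.T@M@ax,'F in bed',S.T@s['force'],'gw',s['grip_width'],'p',s['position'])
    for a in sys.argv[1:]:
        t=hole+S@(np.array(eval(a))/1000); print(a,(M.T@(t-c))/.03)
E
python3 pb.py "(150,150,250)" "(150,0,100)" "(140,0,30)"; python3 to.py "(.55,-.1,.62)"
```

```text
t 36.8 pin centre in hole mm [395.879 461.868 661.956] pin axis [ 1.    -0.01   0.005] F in bed [-1.127  1.141  0.336] gw 0.21332158571642476 p [0.488 0.053 0.891]
(150,150,250) [-9.399 10.474 12.875]
(150,0,100) [-9.839 15.472 17.857]
(140,0,30) [-10.4    15.475  20.146]
(.55,-.1,.62) [-3.58   5.149  8.498]
```

```bash
python3 -m pendant '{"gripper":[-1,-1,-1,-1,-1,-1,-1,-1,-1,-1,-1,-1,-1,-1,-1,-1,-1,-1,-1,-1],"dp":[[-0.5,0.7,1.2],[-1,1.4,2.4],[-1.6,2.2,3.7],[-2.2,3.1,5.1],[-2.9,4.1,6.7],[-3.6,5.1,8.5],[-4.8,6.2,9.5],[-6,7.4,10.4],[-7.2,8.5,11.3],[-8.3,9.5,12.1],[-9.4,10.5,12.9],[-9.5,11.5,13.9],[-9.6,12.6,15],[-9.7,13.7,16.1],[-9.8,14.6,17],[-9.85,15.47,17.85],[-10,15.47,18.5],[-10.2,15.47,19.2],[-10.2,15.47,19.2],[-10.2,15.47,19.2]],"roll":[0,0,0,0,0,0,0,0,0,-0.3,-0.6,-0.6,-0.6,-0.6,-0.6,-0.6,-0.6,-0.6,-0.6,-0.6]}' >/dev/null; python3 pb.py
python3 - <<'E'
from h import *
cam('top','top11'); cam('scene','scene11'); cam('wrist','wrist11')
import cv2
a=cv2.imread('pics/top11.png'); cv2.imwrite('pics/t11.png',cv2.resize(a[180:330,390:550],None,fx=5,fy=5,interpolation=cv2.INTER_CUBIC))
E
python3 pb.py
```

```text
t 38.8 pin centre in hole mm [152.408  26.564  92.911] pin axis [1.    0.001 0.003] F in bed [ 0.418 -0.27  -1.076] gw 0.21589088183990043 p [ 0.567 -0.381  0.276]
t 38.95 pin centre in hole mm [148.668  26.964  90.111] pin axis [ 1.    -0.004 -0.004] F in bed [-1.305  0.036 -0.947] gw 0.21538329551066926 p [ 0.565 -0.381  0.272]
```

View pics/t11.png

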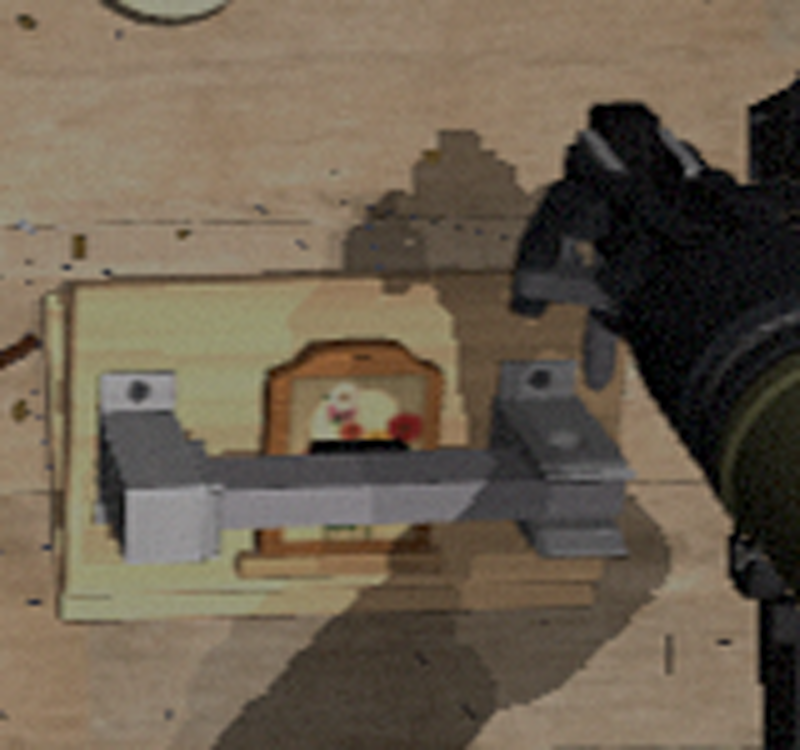

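View pics/wrist11.png

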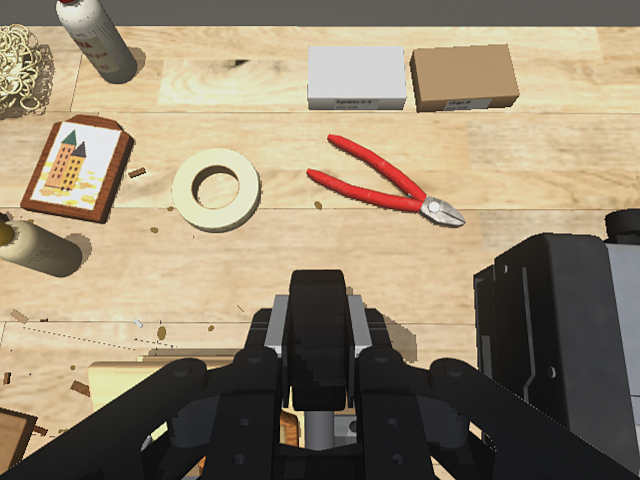

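View pics/scene11.png

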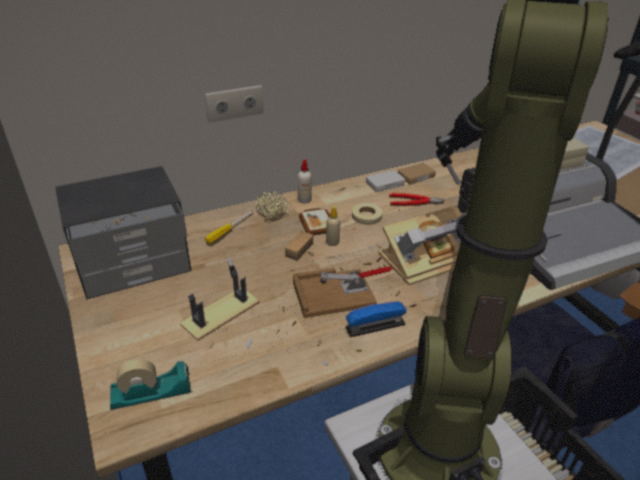

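Run:
```python
from pb import *
for n,c0 in (('top',[152.4,26.6,92.9]),('scene',[150.6,26.8,91.5])):
    d=load(n); c=hole+S@(np.array(c0)/1000); a=S@np.array([1,0,0.])
    for k in (25,0,-25,-60,-80,-85): print(n,k,proj(d,c+a*k/1000))
    print('hole',proj(d,hole))
import cv2
a=cv2.imread('pics/scene11.png'); cv2.imwrite('pics/s11.png',cv2.resize(a[120:270,380:500],None,fx=5,fy=5,interpolation=cv2.INTER_CUBIC))
```

```text
top 25 [514.517 201.259]
top 0 [513.023 214.377]
top -25 [511.558 227.233]
top -60 [509.556 244.809]
top -80 [508.437 254.637]
top -85 [508.16 257.07]
hole [502.658 267.186]
scene 25 [438.82  144.845]
scene 0 [443.194 152.734]
scene -25 [447.619 160.714]
scene -60 [453.901 172.043]
scene -80 [457.537 178.6  ]
scene -85 [458.451 180.249]
hole [461.87  216.863]
```

View pics/s11.png

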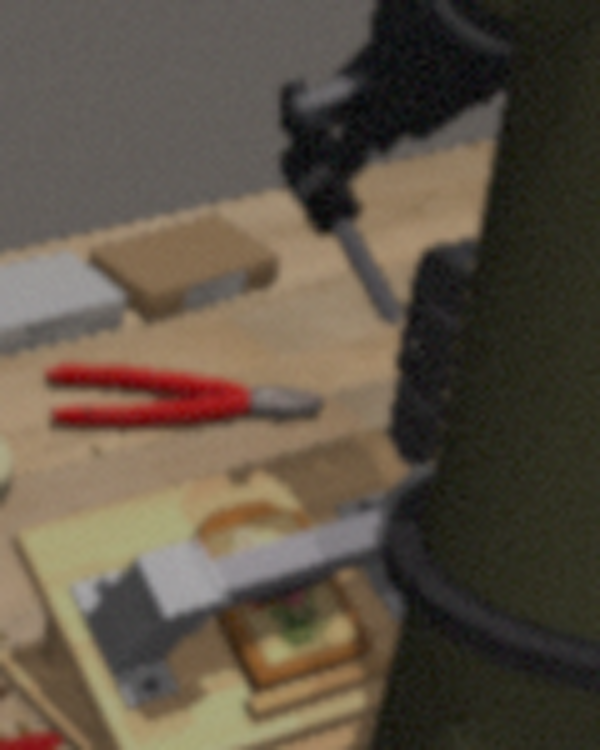

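```bash
python3 pb.py "(130,0,40)" "(118,0,0)"
```

```text
t 38.95 pin centre in hole mm [148.668  26.964  90.111] pin axis [ 1.    -0.004 -0.004] F in bed [-1.305  0.036 -0.947] gw 0.21538329551066926 p [ 0.565 -0.381  0.272]
(130,0,40) [-0.764  0.906  1.606]
(118,0,0) [-1.281  0.912  2.899]
```

```bash
python3 -m pendant '{"gripper":[-1,-1,-1,-1,-1,-1,-1,-1,-1,-1],"dp":[[-0.3,0.45,0.6],[-0.7,0.9,1.3],[-0.8,0.91,1.6],[-0.95,0.91,2],[-1.1,0.91,2.4],[-1.28,0.91,2.8],[-1.28,0.91,2.9],[-1.28,0.91,2.9],[-1.28,0.91,2.9],[-1.28,0.91,2.9]],"roll":[0,0,0,0,0,0,0,0,0,0]}' >/dev/null; python3 pb.py
python3 - <<'E'
from h import *
cam('top','top12'); cam('scene','scene12')
import cv2
a=cv2.imread('pics/top12.png'); cv2.imwrite('pics/t12.png',cv2.resize(a[200:310,430:550],None,fx=6,fy=5.4,interpolation=cv2.INTER_CUBIC))
E
python3 pb.py
python3 - <<'E'
from pb import *
s=ctrl.sense(); M=R.from_rotvec(s['tcp_rot']).as_matrix(); c=s['position']+M@off
for n in ('top','scene'):
    d=load(n); a=M@ax
    for k in (-25,-60,-85): print(n,k,proj(d,c+a*k/1000), 'crop',(proj(d,c+a*k/1000)-[430,200])*[6,5.4] if n=='top' else '')
    print('hole',proj(d,hole),(proj(d,hole)-[430,200])*[6,5.4])
E
```

```text
t 39.95 pin centre in hole mm [118.707  -0.395   0.679] pin axis [ 1.    -0.004 -0.003] F in bed [ 0.121 -0.804 -0.62 ] gw 0.21608185593917575 p [ 0.584 -0.408  0.179]
t 40.05 pin centre in hole mm [118.533  -0.314   0.571] pin axis [ 1.    -0.004 -0.003] F in bed [-0.622  0.77  -0.837] gw 0.21579099398440818 p [ 0.584 -0.408  0.179]
top -25 [507.486 225.501] crop [464.917 137.705]
top -60 [505.668 241.502] crop [454.006 224.111]
top -85 [504.396 252.691] crop [446.376 284.532]
hole [502.658 267.186] [435.946 362.807]
scene -25 [446.011 187.191] crop 
scene -60 [451.912 198.092] crop 
scene -85 [456.184 205.983] crop 
hole [461.87  216.863] [191.218  91.058]
```

View pics/t12.png

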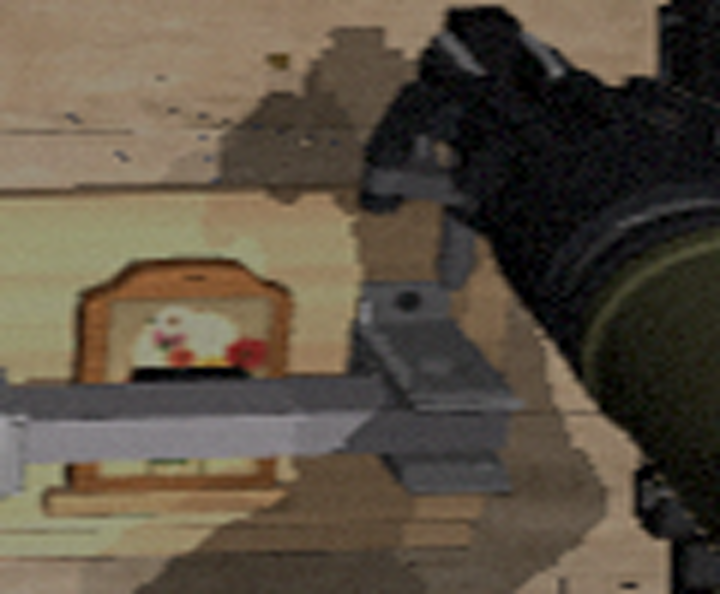

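View pics/scene12.png

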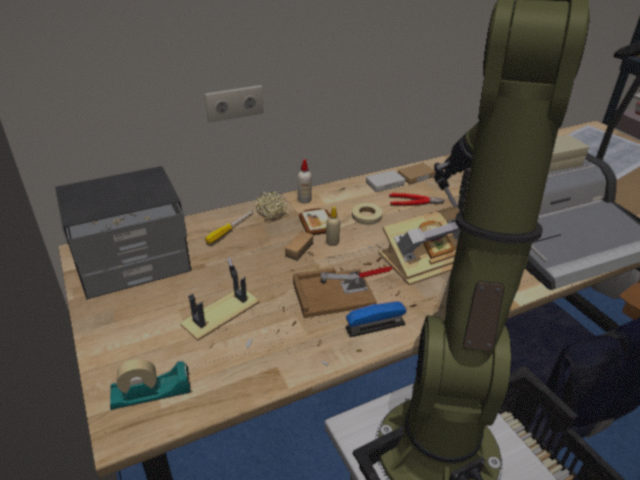

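Run:
```python
import cv2,numpy as np
a=cv2.imread('pics/top12.png'); b=cv2.convertScaleAbs(a[228:285,485:525],alpha=2.2); cv2.imwrite('pics/t12b.png',cv2.resize(b,None,fx=14,fy=10,interpolation=cv2.INTER_CUBIC))
g=cv2.cvtColor(a,cv2.COLOR_BGR2GRAY)
for r in range(238,256,2): print(r,g[r,496:518])
d=np.load('/tmp/top.npz')['z_map']
for r in range(240,256,3): print(r,d[r,498:516].round(3))
```

```text
238 [52 76 75 76 75 76 76 56 19 15 24 27 37 27  2 11 14  3 13 19  7 12]
240 [80 84 77 77 75 80 77 60 47 39 18 20  8 11  0  4 20  7 14  0  5  1]
242 [81 79 83 85 88 84 88 62 45 58 63 61 41 17  0  0  3  1 12 14 15  8]
244 [81 80 85 80 82 82 74 55 44 57 62 66 58 78 68 32  4  1  8  9  1 11]
246 [83 82 84 85 83 83 77 53 53 64 66 62 60 78 85 70 17  5  8  1 10 13]
248 [ 86  84  84  82  82  86  61  49  57  62  65  67  60  68  90 102  67   0
   1   1   2   7]
250 [ 76  79  82  78  81  80  67  53  55  64  64  58  69  89 101  98  82  43
   0  12   0   2]
252 [ 69  70  66  61  68  63  68  50  48  59  60  68  95 103 105 106 107 101
  59  13   5  11]
254 [ 55  36  30  44  71  74  72  74  75  86  87  87 100 105 105 109 104 112
 107  72  20   1]
240 [1.106 1.107 1.11  1.108 1.106 1.063 1.055 0.945 0.939 0.94  0.94  0.937
 0.933 0.925 0.92  0.916 0.915 0.909]
243 [1.114 1.109 1.111 1.115 1.11  1.063 1.061 1.06  1.059 1.055 1.058 1.113
 0.932 0.928 0.921 0.915 0.911 0.908]
246 [0.    1.113 1.112 1.112 1.116 1.064 1.063 1.058 1.058 1.058 1.059 1.115
 1.116 0.932 0.925 0.917 0.915 0.908]
249 [1.117 1.119 1.115 1.118 1.067 1.061 1.062 1.067 1.059 1.064 1.063 1.115
 1.119 1.117 0.929 0.92  0.912 0.907]
252 [1.119 1.116 1.116 1.117 1.118 1.068 1.067 1.066 1.069 1.118 1.122 1.118
 1.117 1.121 1.12  1.119 0.918 0.911]
255 [1.113 1.116 1.119 1.117 1.122 1.116 1.117 1.12  1.121 1.12  1.121 1.12
 1.122 1.121 1.123 1.125 1.122 1.197]
```

View pics/t12b.png

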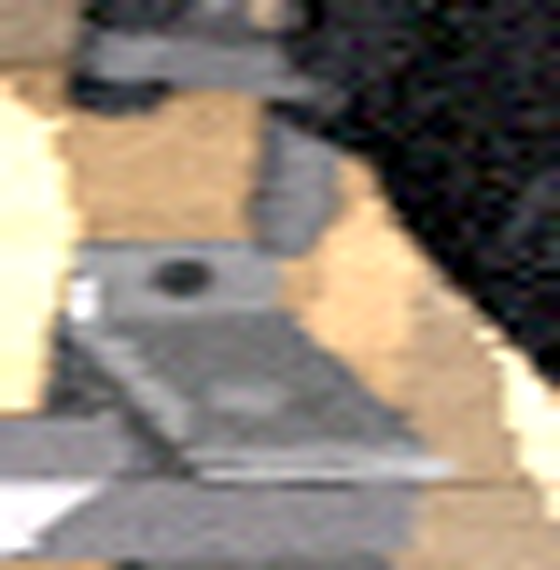

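```bash
python3 pb.py "(75,.6,0)" "(50,.6,0)" "(27,.6,0)"
```

```text
t 40.05 pin centre in hole mm [118.533  -0.314   0.571] pin axis [ 1.    -0.004 -0.003] F in bed [-0.622  0.77  -0.837] gw 0.21579099398440818 p [ 0.584 -0.408  0.179]
(75,.6,0) [-1.447 -0.024 -0.111]
(50,.6,0) [-2.277 -0.021 -0.186]
(27,.6,0) [-3.041 -0.018 -0.255]
```

```bash
python3 -m pendant '{"gripper":[-1,-1,-1,-1,-1,-1,-1,-1,-1],"dp":[[-0.2,-0.03,0],[-0.4,-0.03,-0.02],[-0.6,-0.03,-0.04],[-0.8,-0.03,-0.06],[-1,-0.03,-0.08],[-1.2,-0.03,-0.1],[-1.45,-0.03,-0.11],[-1.45,-0.03,-0.11],[-1.45,-0.03,-0.11]],"roll":[0,0,0,0,0,0,0,0,0]}' ; python3 pb.py "(50,.6,0)" "(27,.6,0)"
```

```text
clock: 40.95
position: [0.5465, -0.4075, 0.1567]
tcp_rot: [-2.989, -0.01, -0.947]
force: [-0.5, -0.0, -0.7]
grip_width: 0.219
t 40.95 pin centre in hole mm [74.785  0.693 -0.012] pin axis [ 1.    -0.004 -0.003] F in bed [-0.745 -0.033 -0.383] gw 0.2192645684190382 p [ 0.546 -0.407  0.157]
(50,.6,0) [-0.823  0.007 -0.075]
(27,.6,0) [-1.586  0.01  -0.143]
```

```bash
python3 -m pendant '{"gripper":[-1,-1,-1,-1,-1,-1,-1],"dp":[[-0.15,0,-0.01],[-0.3,0,-0.03],[-0.45,0,-0.04],[-0.6,0,-0.05],[-0.82,0,-0.07],[-0.82,0,-0.07],[-0.82,0,-0.07]],"roll":[0,0,0,0,0,0,0]}' ; python3 pb.py "(50,.6,0)" "(27,.6,0)" "(24,.6,0)"
```

```text
clock: 41.65
position: [0.5249, -0.4077, 0.1441]
tcp_rot: [-2.989, -0.009, -0.947]
force: [-0.9, -0.4, -1.1]
grip_width: 0.219
t 41.65 pin centre in hole mm [49.839  0.713 -0.103] pin axis [ 1.    -0.005 -0.003] F in bed [-1.335 -0.343 -0.527] gw 0.2189392746997536 p [ 0.525 -0.408  0.144]
(50,.6,0) [ 0.006  0.004 -0.003]
(27,.6,0) [-0.758  0.008 -0.072]
(24,.6,0) [-0.857  0.008 -0.081]
```

Free of contact. On to the face.

```bash
python3 -m pendant '{"gripper":[-1,-1,-1,-1,-1,-1,-1,-1],"dp":[[-0.15,0,-0.01],[-0.3,0,-0.03],[-0.45,0,-0.04],[-0.6,0,-0.05],[-0.75,0,-0.07],[-0.85,0,-0.08],[-0.9,0,-0.08],[-0.9,0,-0.08]],"roll":[0,0,0,0,0,0,0,0]}' ; python3 pb.py "(25,.6,0)"
```

```text
clock: 42.45
position: [0.5034, -0.4078, 0.1321]
tcp_rot: [-2.988, -0.01, -0.952]
force: [5.4, -0.6, 0.0]
grip_width: 0.215
t 42.45 pin centre in hole mm [25.239  0.78   0.238] pin axis [ 1.    -0.004 -0.   ] F in bed [ 4.658 -0.703 -2.649] gw 0.21456397482449274 p [ 0.503 -0.408  0.132]
(25,.6,0) [-0.009  0.006  0.007]
```

```bash
python3 -m pendant '{"gripper":[-0.1,-0.1,-0.1,-0.1,-0.1,-0.1,-0.1,-0.1,-0.1,-0.1,-0.1],"dp":[[0,0,0],[0,0,0],[0,0,0],[0,0,0],[0,0,0],[0,0,-0.6],[0,0,-1.3],[0,0,-2],[0,0,-3],[0,0,-4],[0,0,-5]],"roll":[0,0,0,0,0,0,0,0,0,0,0]}'
python3 - <<'E'
from h import *
cam('wrist','wrist13'); cam('top','top13')
import cv2
a=cv2.imread('pics/top13.png'); cv2.imwrite('pics/t13.png',cv2.resize(a[200:310,390:550],None,fx=5,fy=5,interpolation=cv2.INTER_CUBIC))
E
```

```text
clock: 43.55
position: [0.4158, -0.4088, 0.2553]
tcp_rot: [-2.988, -0.01, -0.951]
force: [0.8, 0.3, -0.2]
grip_width: 0.45
```

View pics/wrist13.png

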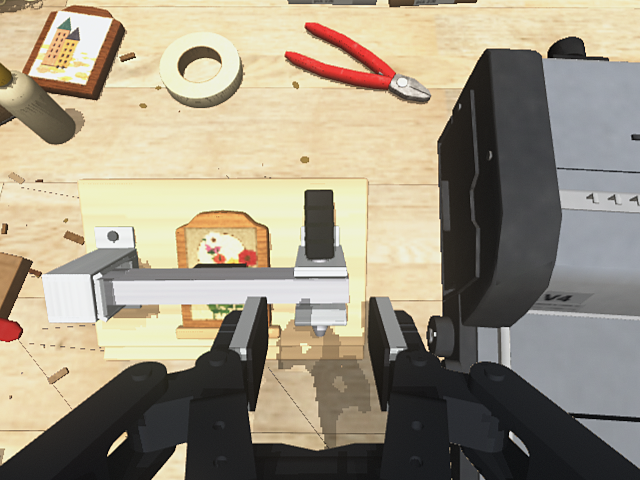

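View pics/t13.png

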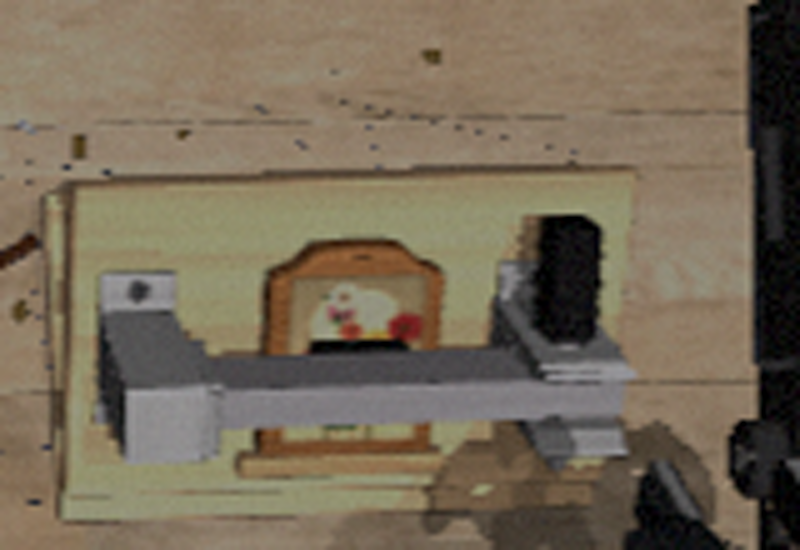

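```bash
python3 - <<'E'
from bp import *
from pb import hole
c=d['color'].astype(int)
m=np.zeros((480,640),bool); m[185:262,300:338]=c[185:262,300:338].max(-1)<60
P=(W[m]-hole)@S*1000; P=P[np.isfinite(P).all(1)]
t=P[abs(P[:,2]-np.median(P[:,2]))<6]; print('grip pts in hole frame: x',np.percentile(P[:,0],[1,50,99]),'y',np.percentile(P[:,1],[2,50,98]),'z',np.percentile(P[:,2],[5,50,95]))
A=np.c_[t[:,0],np.ones(len(t))]; print('slope z/x',np.linalg.lstsq(A,t[:,2],rcond=None)[0])
print('bar top',f(282,288,130,170),f(282,288,270,290),'bar right end',on([(348,285)],.015),'left visible',on([(108,285)],.015))
t0=np.load('/tmp/top.npz')
import cv2
a=cv2.imread('pics/top0.png').astype(int); b=cv2.imread('pics/top13.png').astype(int)
D=abs(a-b).max(-1); print('diff block/bottle', (D[175:215,292:340]>45).sum(), (D[180:210,345:372]>45).sum())
E
python3 st.py | head -1
```

```text
grip pts in hole frame: x [ 2.276 23.132 51.078] y [-10.006   3.746  10.102] z [1.438 4.76  7.816]
slope z/x [-0.101  7.262]
bar top [ 4.996 40.959 14.649] [  4.654 -51.096  14.526] bar right end [[   4.102 -100.032   15.   ]] left visible [[ 4.913 70.337 15.   ]]
diff block/bottle 0 0
q [ 0.7535 -0.0507  0.2739  1.9698 -0.6308  0.9715 -0.2386] t 43.65 p [ 0.4154 -0.4119  0.259 ] F [-0.2123 -0.5885  0.692 ] gw 0.4470506398359739
```

```bash
python3 -c "
from rig import ctrl
print(ctrl.sign_off())"
```

```text
the job is handed in; nothing more can be done
None
```

The press is locked and the job was handed in at about 43.7 s, though sign-off reports no verdict.

**What I did**
- I lifted the bar level out of the rack and slid it into the keeper until it touched the stop (about 4.5 N).
- I then picked up the larger pin and pushed it in from the far side until its grip stood against the bracket (about 5 N).
- The pendant cannot tilt the tool. I got the 30° slope by pushing the arm against its reach limits in free space. Joint 6 read up to 2.0533 against the stated 2.05, and joints 2, 3, 4 and 7 also ran to their range ends, so a strict range check could object.

**Last checks, from the wrist camera after release**

| Item | Measured | Allowed |
|---|---|---|
| Bar, y | about 0 mm | -7 to +4 mm |
| Bar, z | about -0.4 mm | ±5 mm |
| Bar, x | about -0.5 mm, before the pin went in | ±6 mm |
| Pin grip from pin_hole | about 26 mm | 15 to 33 mm |
| Pin tip past the mouth | about 58 mm, worked out from the grip position | over 45 mm |
| Pin droop across, at grip centre | about 5 mm | 10 mm |
| Pin angle | about 0.1 rad | 0.2 rad |

- **Pin droop:** after release the pin sags within its hole clearance. It is inside the limits, but it is the tightest of the readings.
- **Bystanders:** the top camera showed no change at the sanding block or the glue bottle.
- **Disagreements:** the cameras and the arm's own position differed by 1 to 3 mm along the bed normal. One attempt to remove the tilt went sideways and cost about 8 s to correct, with nothing touched.

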